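Run a heated press test with a lever-lock heater switch

ROBOT

A 6-joint arm with a two-finger parallel gripper is mounted at the origin on the work surface. World frame = base frame: x ahead of the robot, y to its left, z up, the work surface at z = 0. Lengths are in m, angles in rad, forces in N, time in s.
With the tool pointing down it reaches from about 0.35 to 0.975 m from the base axis. Payload 4.9 kg.
Tool frame: the origin (TCP) lies between the finger pads; the fingertips stand 25 mm ahead of it and the grasp point (between the pads) lies 6 mm ahead of it; z points along the fingers, y is the line along which they close (so a half turn about z gives the same grasp; the last joint's range is limited). The gripper opens to 85 mm and grips with 20 to 120 N. Pads are 22 mm wide; open, the fingers measure 114 mm over their backs; the gripper's body (76 mm by 85 mm) begins 54 mm behind the grasp point. The pads swing forward as they close: fully open they stand 13 mm farther back than shut.
Start: joints at [1.118, 0.053, 1.613, -0, 1.476, -0.119], TCP at [0.205, 0.59, 0.256] pointing down, gripper open.
Joint ranges: [-3.01, 3.01], [-1.01, 2.22], [0.06, 2.58], [-1.02, 4.17], [0.09, 2.62], [-3.14, 3.14]. Speed limits (rad/s): [2.57, 2.57, 3.14, 3.14, 3.14, 3.14].

INTERFACE

Orientations are given as a unit quaternion [w, x, y, z].
In Python, from plant import manip gives the robot as it stands.
- The arm moves only by the shell command python3 -m inch 'ROWS'. ROWS is JSON, a list of rows, each a list of 3 entries, a list of its own where there are three numbers: the shift along the tool's x, y, z in m, then the turn, a rotation vector about the tool's x, y, z in rad, then the opening, from 0 (shut) to 1 (fully open). A call has 1 to 8 rows; each row shifts and turns the commanded pose from where the row before left it, along the tool's axes as they then stand; what a row does not reach is not made up. A row lasts 1/10 s, in which the tool goes at most 50 mm and 8.59 degrees, less where a joint would pass 70% of its speed; a pose out of reach is approached as far as the arm can. A call with a gripper value outside its range is refused whole. The fingers move at their own pace and stop on an object; the grip force is fixed at half the most. Time passes only in rows, so rows that do not move let the fingers close. It gives the time, the measured TCP pose, the force, the opening and the grip force at its end, in the units of the state.
- manip.state(): the state, without advancing time (a new reading comes with each control period).
- manip.grab_frame(name): name is "scene" or "side" or "wrist"; returns (picture, depth): 400x640x3 uint8, red, green, blue; 400x640 float32, m along the optical axis (not along the pixel's ray), 0 where there is no reading.
- manip.camera_params(name): a dict with "camera_matrix" (3x3 intrinsics, pixels), "k1" (the pictures are not rectified: a ray, as slopes to the right and down, at radius r is drawn at 1 + k1 r^2 times it, then the intrinsics apply), "rvec" (rotation vector, rad) and "tvec" (3), from world to camera coordinates, as OpenCV has them. Camera axes: x right, y down, z forward; pixel columns grow to the right and rows downward; lengths in m; the calibration is good to about 2 mm. A picture is of the moment at which its call begins: read the wrist's pose just before it. camera_params takes no time and is no camera call; for the wrist camera it gives the pose at the moment of the call.
- manip.job_done(): hands the job in; it is judged then, once.
Trained networks look in the newest picture that a camera, given by its name, has taken for a name from the list of things; names that differ only in an ending like _2 or _b are one class to them, and where a whole thing is asked for, a point or a joint stands for the part that bears it (a point fixed in the world has none). Each returns a list of dicts, best first, with "score" (0 to 1); they miss things now and then, are a little off and sometimes report something else, mostly with a low value. They report only what shows in the picture. A call takes as long as a camera call. They do not tell look-alikes from the thing itself.
- manip.look_for(camera, label): "point" ([x, y, z] in m, in world coordinates, good to about 4 mm: the middle of the surface that is visible of it).
The state is a dict: "time": time; "joint_pos": joint angles; "joint_vel": joint speeds; "joint_efforts": joint torques, N m; "tool_pos": TCP position; "tool_rot": TCP orientation; "contact_force": force on the tool from outside, world axes, zero at the start; "ft_torque": the same for the moment, N m; "gripper_width": opening from 0.0 (shut) to 1.0 (fully open); "grasp_force": force on a finger pad.
Only numpy, scipy, OpenCV 4.12 (cv2) and the standard library are available. Lean on these libraries where they do the work, as an engineer would, in place of code of your own. Each camera call takes 0.05 s, during which the arm holds its last target. There are 200 camera calls.

TASK

Stand every specimen from the blue tray in a pocket of the press, swing the clamp handle fully over centre so that the feet press them, then switch the heater on by lifting the lever's locking collar, let the collar drop home and leave the heater on for at least five seconds. Then switch it off the same way with the collar down again, swing the clamp fully back open, and stand all specimens upright on the green tray. Never have the heater on while the clamp is not shut, and leave everything else on the bench where it is.

Things in the scene. Friction and masses are not known exactly. Their poses are not given: they have to be found in the camera images.
- press: three-place specimen press, fixed: aluminium base plate 190 (x) x 240 (y, from -45 to +195 mm) x 12 mm thick; origin on the bench under the middle pocket. Pockets in a row along x. The clamp's twin steel posts (48 mm wide over all along x, 98 mm tall) stand at y +122 to +178 mm, the clamp's handle and arm between them
- clamp_arm: clamp arm driven by the handle, hinged at press y +140 mm, 86 mm above the bench; a 150 mm cross-beam on it carries three sprung rubber feet, one per pocket. Open, it stands upright: beam 230 mm above the bench, feet sticking out towards the pockets as far as press y +112 mm. Closed, it lies level over the pockets, 80 to 92 mm above the bench. Origin on its hinge; its -y axis points along the arm
- pocket0 (a point): centre of the floor of the -x end pocket (copper floor 12 mm above the bench), a square 46 mm wide between steel ridges 5 mm high above the floor (17 mm above the bench); pockets are 55 mm apart along the press's x; any specimen fits any pocket. Axes as the press
- pocket1 (a point): centre of the floor of the middle pocket (copper floor 12 mm above the bench), a square 46 mm wide between steel ridges 5 mm high above the floor (17 mm above the bench); pockets are 55 mm apart along the press's x; any specimen fits any pocket. Axes as the press
- pocket2 (a point): centre of the floor of the +x end pocket (copper floor 12 mm above the bench), a square 46 mm wide between steel ridges 5 mm high above the floor (17 mm above the bench); pockets are 55 mm apart along the press's x; any specimen fits any pocket. Axes as the press
- handle_grip (a point): middle of the clamp handle's red grip (round, 20 mm across, 55 mm long along the handle), 88 mm from the handle's hinge (which is 84 mm above the bench at press y +161 mm). Its z axis points along the handle outward to the free end, its x along the hinge axis
- clamp_handle (a joint): angle of the clamp's handle, rad: 0 = open (leans 1.1 rad from upright towards the press's +y), growing as it swings over the top towards -y; 1.45 = closed on its stop (leans 0.35 rad to -y). Feet meet the specimens at about 1.1; over centre at 1.34, after which the springs hold it shut. Friction keeps it where it is left otherwise. Takes some 2 to 6 N at the grip to move
- switch_box: heater switch box, fixed, white, 100 (x) x 120 (y) x 55 mm, origin at the bench under its middle. On top a lever-lock toggle. Two steel guard ribs (each 11 mm along x, 14 mm along y, top 76 mm above the bench) stand at x -15.5 and +15.5 mm beside the lever's slot. Red spot at +y = off, green spot at -y = on
- lever_hinge (a point): on the lever's hinge axis (along the box's x), 30 mm above the bench, inside the box. Axes as the box
- collar_grip (a point): where to hold the lever's yellow locking collar: round, 24 mm across, from 46 to 88 mm from the hinge (this point: 75 mm when down), a flange 34 mm across and 5 mm thick above it. It slides on the lever, whose black ball end stands above it, 119 mm from the hinge. z axis: along the lever, outward; x: along the hinge axis
- switch_lever (a joint): angle of the switch lever, rad: 0 = off (leans 0.38 rad from upright towards the box's +y), 0.38 = upright, 0.76 = on (leans 0.38 rad towards -y). Turns about the box's x; light friction, stays where it is left. With the collar down its brass cross-lug is stopped by the guard ribs and the lever gives only some 0.07 rad
- switch_collar (a joint): how far the locking collar is lifted along the lever, m: 0 = down (locked), 0.014 = fully up. A spring pulls it down with 2.5 N (down) to 6 N (up). The lug clears the ribs from about 0.009; it must be kept up while the lever swings across, and drops back when let go at either end
- tray_in: blue flat tray, fixed, 75 (x) x 180 (y) x 4 mm, origin under its middle on the bench; the specimens wait on it at the start
- tray_out: green flat tray, fixed, 75 (x) x 180 (y) x 4 mm, origin under its middle on the bench; tested specimens belong here
- puck0: white ceramic specimen, a cylinder 40 mm across and 40 mm tall, 75 to 260 g, origin at the centre of its underside, z along its axis. May be absent (None)
- puck1: terracotta specimen, a cylinder 40 mm across and 40 mm tall, 75 to 260 g, origin at the centre of its underside, z along its axis. May be absent (None)
- puck2: brass specimen, a cylinder 40 mm across and 40 mm tall, 75 to 260 g, origin at the centre of its underside, z along its axis. May be absent (None)
- plaster_core: loose bystander: white plaster cylinder, 52 mm across, 75 mm tall, standing; origin at its underside
- tape_roll: loose bystander: yellow ring 70 mm across, 20 mm high, lying flat; origin at its underside
- wash_bottle: loose bystander: white bottle with red cap, 56 mm across, 140 mm tall; origin at its underside
- beaker: loose bystander: glass beaker, 60 mm across, 80 mm tall; origin at its underside
- screwdriver: loose bystander: a screwdriver lying on the bench
- mouse: loose bystander: grey computer mouse, 100 x 60 x 32 mm; origin at its underside
- weight: loose bystander: brass weight, 36 mm across, 48 mm tall; origin at its underside
Mind the look-alikes: they are no part of the job. Of the things like the puck0, leave any that is pink; of the rest the larger one is meant.

How it is judged:
By the outcome, as a careful person would: the job done as asked, in the order asked, and still so for the second after the job is handed in, with the robot touching nothing.
Of puck0, puck1, puck2 only 2 to 3 are there at a start; the rules pass over those that are not, and their reading is None.
At some moment in a run one of puck0, puck1, puck2 may be knocked a few centimetres aside while the robot is not near it.
Once in a run the grip may slacken for a moment while it holds something.
It also fails if it takes over 210 s, if anything falls off the work surface, if the arm or the gripper's body presses on something with over 40 N, if the wrist force passes 120 N, or if a joint passes its speed limit or range.

## Working session

There is one attempt and no reset: what is moved stays moved. The work goes in short steps, Python scripts to look and compute and a shell command to move; the robot and the scene stay as the last step left them, time stands still between calls to the robot, and variables do not carry over. Pictures are saved under pics/ and viewed, at most 14 in all, crops included, and the job is handed in when it is done.

```bash
ls; mkdir -p pics
cat > h.py <<'E'
import numpy as np, cv2
from scipy.spatial.transform import Rotation as R
from plant import manip
def cam(n):
    p=manip.camera_params(n); return np.array(p["camera_matrix"]),p["k1"],R.from_rotvec(np.ravel(p["rvec"])).as_matrix(),np.ravel(p["tvec"])
def cloud(n,dep,c=None):
    K,k1,Rm,t=c or cam(n); h,w=dep.shape
    g=np.mgrid[0:h,0:w]; uv=np.stack([g[1],g[0]],-1).reshape(-1,1,2).astype(float)
    s=cv2.undistortPoints(uv,K,np.array([k1,0,0,0.])).reshape(h,w,2)
    P=np.dstack([s*dep[...,None],dep]); return (P-t)@Rm
def proj(n,X):
    K,k1,Rm,t=cam(n); p=manip.camera_params(n)
    return cv2.projectPoints(np.array(X,float).reshape(-1,1,3),np.ravel(p["rvec"]),t,K,np.array([k1,0,0,0.]))[0].reshape(-1,2)
def shot(n,f=None):
    c=cam(n); im,d=manip.grab_frame(n)
    if f: cv2.imwrite(f'pics/{f}.png',im[...,::-1])
    return im,d,cloud(n,d,c)
E
python3 - <<'E'
from h import *
names="press clamp_arm handle_grip switch_box collar_grip tray_in tray_out puck0 puck1 puck2 plaster_core tape_roll wash_bottle beaker screwdriver mouse weight".split()
for c in("scene","side"):
    im,d,P=shot(c,c+"0"); np.save(c+"0.npy",P)
    for n in (names if c=="scene" else names[:8]+names[8:10]):
        r=manip.look_for(c,n)
        print(c,n,[(np.round(x["point"],3).tolist(),round(x["score"],2),proj(c,x["point"])[0].round().astype(int).tolist()) for x in r[:4]])
print(manip.state())
E
```

```text
pics
scene press [([0.58, 0.044, 0.012], 0.77, [306, 224]), ([0.379, -0.114, 0.033], 0.19, [252, 169])]
scene clamp_arm [([0.573, 0.095, 0.236], 0.93, [322, 168]), ([0.606, -0.263, 0.114], 0.29, [187, 215]), ([0.62, -0.28, 0.059], 0.17, [184, 232])]
scene handle_grip [([0.569, 0.158, 0.118], 0.82, [346, 195])]
scene switch_box [([0.626, -0.284, 0.052], 0.74, [183, 236]), ([0.768, -0.08, 0.085], 0.71, [256, 272])]
scene collar_grip [([0.608, -0.267, 0.107], 0.7, [185, 218]), ([0.58, 0.039, 0.013], 0.69, [304, 223]), ([0.455, 0.409, 0.041], 0.41, [427, 177])]
scene tray_in [([0.472, 0.337, 0.005], 0.95, [402, 190])]
scene tray_out [([0.458, -0.253, 0.009], 0.91, [205, 196])]
scene puck0 [([0.461, 0.296, 0.046], 0.68, [389, 179]), ([0.506, 0.493, 0.03], 0.67, [458, 191]), ([0.366, 0.376, 0.037], 0.67, [410, 157]), ([0.472, 0.347, 0.045], 0.47, [407, 182])]
scene puck1 [([0.461, 0.296, 0.046], 0.68, [389, 179]), ([0.506, 0.493, 0.03], 0.67, [458, 191]), ([0.366, 0.376, 0.037], 0.67, [410, 157]), ([0.472, 0.347, 0.045], 0.47, [407, 182])]
scene puck2 [([0.461, 0.296, 0.046], 0.68, [389, 1
[... 1646 characters left out ...]
joint_pos': array([ 1.11799945e+00,  5.27007661e-02,  1.61287980e+00, -2.86084977e-05,
        1.47600814e+00, -1.19055619e-01]), 'joint_vel': array([-0.00214579,  0.00070328, -0.00088337, -0.00118172,  0.00138773,
        0.0014373 ]), 'joint_efforts': array([-2.00203831e-04, -3.93672431e+01, -3.70453048e+01, -1.42580075e-04,
        4.81871193e-04, -9.14154384e-06]), 'tool_pos': array([0.20477106, 0.5904889 , 0.25631518]), 'tool_rot': array([ 1.42178188e-05,  1.66095933e-01,  9.86109599e-01, -2.12536880e-06]), 'contact_force': array([-0.54940091,  0.3491189 , -0.21157996]), 'ft_torque': array([-0.01249946, -0.01261693,  0.00906884]), 'grasp_force': 0.0, 'gripper_width': 0.9979442946981611}
```

Run:
```python
import cv2
a=cv2.imread('pics/scene0.png')
cv2.imwrite('pics/s1.png',cv2.resize(a[120:320,140:500],None,fx=2.2,fy=2.2,interpolation=cv2.INTER_CUBIC))
b=cv2.imread('pics/side0.png')
cv2.imwrite('pics/s2.png',cv2.resize(b[100:360,200:500],None,fx=2.3,fy=2.3,interpolation=cv2.INTER_CUBIC))
```

```text
(no output)
```

View pics/s1.png

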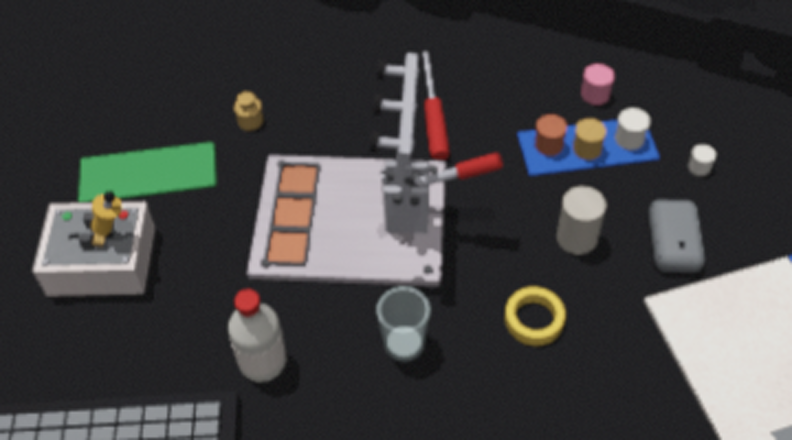

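View pics/s2.png

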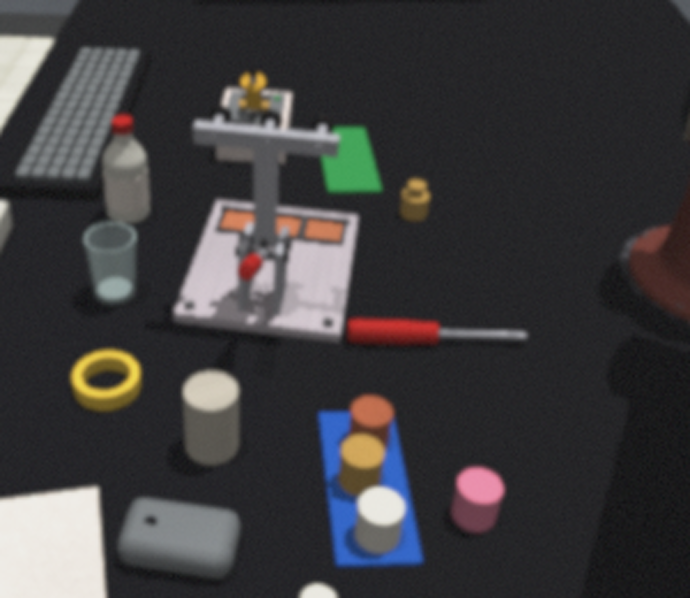

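The scene crop shows the terracotta (550,135), brass (590,138) and white (632,128) pucks on the blue tray. There are two look-alikes: a pink cylinder at (597,84), which is excluded by colour, and a small white one at (702,160), which is excluded because the tray's white is larger. All three specimens are present. The clamp is open and the lever leans to the red spot (off).

```bash
cat > fit.py <<'E'
from h import *
for c in("scene","side"):
    im=cv2.imread(f'pics/{c}0.png')[...,::-1]; P=np.load(c+"0.npy")
    hsv=cv2.cvtColor(np.ascontiguousarray(im),cv2.COLOR_RGB2HSV).astype(int); H,S,V=hsv[...,0],hsv[...,1],hsv[...,2]
    def rect(n,m,box):
        x0,x1,y0,y1,z0,z1=box
        m=m&(P[...,0]>x0)&(P[...,0]<x1)&(P[...,1]>y0)&(P[...,1]<y1)&(P[...,2]>z0)&(P[...,2]<z1)
        m=cv2.morphologyEx(m.astype(np.uint8),cv2.MORPH_OPEN,np.ones((2,2)))>0
        q=P[m]
        if len(q)<5: print(c,n,'few',len(q));return
        r=cv2.minAreaRect((q[:,:2]*1000).astype(np.float32)); print(c,n,len(q),'mean',q.mean(0).round(4),'rect',np.round(r[0],1),np.round(r[1],1),round(r[2],1))
    A=np.ones_like(H,bool)
    rect('copper',(H<16)&(S>70),(.46,.70,-.05,.12,.003,.025))
    rect('plate',(S<60)&(V>80),(.42,.72,-.05,.3,.003,.022))
    rect('boxtop',A,(.5,.72,-.4,-.18,.045,.062))
    rect('collar',(H>15)&(H<32)&(S>90),(.5,.72,-.4,-.15,.06,.2))
    rect('tin',(H>100)&(H<125)&(S>120),(.38,.56,.2,.5,-.01,.015))
    rect('tout',(H>45)&(H<80)&(S>120),(.35,.56,-.4,-.15,-.01,.015))
    rect('handle',((H<8)|(H>172))&(S>120),(.5,.65,.13,.28,.07,.2))
    rect('beam',A,(.45,.7,.0,.2,.19,.3))
    for nm,(y0,y1) in dict(terra=(.26,.327),brass=(.327,.38),white=(.38,.45)).items():
        rect(nm+'top',A,(.4,.52,y0,y1,.036,.052))
E
python3 fit.py
```

```text
scene copper 315 mean [ 0.5493 -0.0348  0.0173] rect [900.4   2.9] [859.4  42.6] 5.7
scene plate 2766 mean [0.5847 0.0485 0.0182] rect [892.4 126.1] [349.5 867.8] 89.5
scene boxtop 1209 mean [ 0.6144 -0.2883  0.059 ] rect [ 946.4 -157.5] [869.3 147.7] 21.0
scene collar 199 mean [ 0.607  -0.265   0.0947] rect [ 594.7 -258.4] [38.5 72.5] 64.6
scene tin 689 mean [0.4757 0.3459 0.0086] rect [875.4 265.1] [194.4 964.7] 77.6
scene tout 1214 mean [ 0.4646 -0.2438  0.0054] rect [ 881.1 -142.1] [964.3 189.8] 14.0
scene handle 151 mean [0.5625 0.1905 0.1046] rect [523.7 196.4] [ 53.5 130.4] 77.3
scene beam 457 mean [0.5357 0.0928 0.1884] rect [791.1  67.7] [  61.5 1067.8] 86.6
scene terratop 120 mean [0.4667 0.2988 0.0578] rect [861.8 182.9] [ 37.7 955.8] 73.7
scene brasstop 129 mean [0.4624 0.3534 0.0402] rect [447.9 358.9] [34.9 67.8] 64.4
scene whitetop 140 mean [0.4482 0.4159 0.0405] rect [434.2 425.1] [35.9 76.2] 53.5
side copper 107 mean [ 0.5182 -0.0295  0.0144] rect [530.2 -11.5] [133.5 151.1] 32.2
side plate 2399 mean [0.5542 0.0794 0.013 ] rect [587.5 430.6] [998.6 195.6] 85.3
side boxtop 247 mean [ 0.5907 -0.253   0.0739] rect [588.  246.1] [ 100.3 1381.3] 0.6
side collar 149 mean [ 0.5968 -0.2687  0.0901] rect [ 594.8 -221.6] [ 40.5 578.4] 2.2
side tin 1317 mean [0.4534 0.3771 0.0065] rect [462.2 602.5] [673.4 102.4] 87.1
side tout 542 mean [ 0.4494 -0.2258  0.003 ] rect [467.9 297.6] [1280.6   83.7] 88.1
side handle 65 mean [0.5726 0.2008 0.1331] rect [569.8 191.9] [45.9 13.1] 73.9
side beam 921 mean [0.562  0.0718 0.2083] rect [605.7 282.5] [1298.  217.] 87.1
side terratop 231 mean [0.4472 0.3084 0.0468] rect [493.5 590.4] [694.5  38.8] 80.7
side brasstop 259 mean [0.4577 0.3597 0.0463] rect [499.9 620.5] [633.1  39.8] 80.8
side whitetop 297 mean [0.4434 0.4158 0.041 ] rect [440.6 400.4] [68.4 35.9] 74.5
```

```bash
cat >> h.py <<'E'
def plane(n,uv,z,c=None):
    K,k1,Rm,t=c or cam(n)
    s=cv2.undistortPoints(np.array(uv,float).reshape(-1,1,2),K,np.array([k1,0,0,0.])).reshape(-1,2)
    d=np.c_[s,np.ones(len(s))]@Rm; o=-t@Rm
    return o+d*((z-o[2])/d[:,2])[:,None]
def blob(n,im,m,z,name='',c=None,k=1):
    nl,L,st,ce=cv2.connectedComponentsWithStats(m.astype(np.uint8),connectivity=4)
    for i in sorted(range(1,nl),key=lambda i:-st[i,4])[:k]:
        v,u=np.nonzero(L==i); q=plane(n,np.c_[u,v],z,c)
        r=cv2.minAreaRect((q[:,:2]*1000).astype(np.float32))
        print(n,name,st[i,4],'px',ce[i].round(),'mean',(q[:,:2].mean(0)*1000).round(1),'rect',np.round(r[0],1),np.round(r[1],1),round(r[2],1))
E
cat > fit2.py <<'E'
from h import *
for c in("scene","side"):
    im=cv2.imread(f'pics/{c}0.png')[...,::-1]; P=np.load(c+"0.npy")
    hsv=cv2.cvtColor(np.ascontiguousarray(im),cv2.COLOR_RGB2HSV).astype(int); H,S,V=hsv[...,0],hsv[...,1],hsv[...,2]
    def bx(x0,x1,y0,y1,z): 
        h,w=H.shape; g=np.mgrid[0:h,0:w]; q=plane(c,np.stack([g[1],g[0]],-1).reshape(-1,2),z).reshape(h,w,3)
        return (q[...,0]>x0)&(q[...,0]<x1)&(q[...,1]>y0)&(q[...,1]<y1)
    blob(c,im,(H<18)&(S>70)&(V>100)&bx(.46,.70,-.1,.15,.012),.012,'copper',k=3)
    blob(c,im,(S<60)&(V>90)&bx(.42,.72,-.08,.3,.012),.012,'plate')
    blob(c,im,(S<60)&(V>100)&bx(.5,.75,-.4,-.18,.055),.055,'box')
    blob(c,im,(H>100)&(H<125)&(S>120)&bx(.38,.56,.2,.5,.004),.004,'tin')
    blob(c,im,(H>45)&(H<80)&(S>120)&bx(.35,.56,-.45,-.1,.004),.004,'tout')
    blob(c,im,(H>15)&(H<32)&(S>90)&bx(.5,.72,-.4,-.15,.1),.1,'collar')
    blob(c,im,((H<8)|(H>172))&(S>140)&bx(.5,.65,.13,.28,.12),.124,'handle')
    blob(c,im,(H<14)&(S>90)&(V>110)&bx(.4,.55,.24,.35,.044),.044,'terra')
    blob(c,im,(H>14)&(H<28)&(S>90)&(V>110)&bx(.4,.55,.3,.4,.044),.044,'brass')
    blob(c,im,(S<50)&(V>140)&bx(.4,.55,.36,.47,.044),.044,'white')
E
python3 fit2.py
```

```text
scene copper 228 px [270. 232.] mean [602.1 -56.2] rect [602.1 -56.2] [47.7 45.6] 82.1
scene copper 211 px [273. 216.] mean [547.1 -50.2] rect [547.  -50.4] [47.4 42.7] 86.2
scene copper 191 px [275. 201.] mean [492.8 -43.8] rect [492.5 -44.2] [46.9 44.9] 86.2
scene plate 3574 px [307. 219.] mean [562.2  46.7] rect [539.1  41. ] [248.8 243.8] 86.3
scene box 1476 px [179. 234.] mean [ 622.7 -294.7] rect [ 613.9 -288.4] [135.2 134.1] 88.2
scene tin 700 px [405. 189.] mean [467.7 346. ] rect [454.1 354. ] [ 83.8 185.8] 5.4
scene tout 1221 px [207. 198.] mean [ 459.6 -247.8] rect [ 460.6 -249.6] [ 79.9 182.5] 5.3
scene collar 204 px [186. 219.] mean [ 607.1 -266.3] rect [ 607.5 -264.1] [75.4 32.7] 2.8
scene handle 165 px [358. 195.] mean [574.2 186.7] rect [574.4 187. ] [26.7 56.6] 16.2
scene terra 121 px [390. 177.] mean [450.2 300.1] rect [449.9 301.1] [39.4 39.3] 86.1
scene brass 116 px [408. 179.] mean [461.3 350.9] rect [461.1 350.9] [36.4 39. ] 86.1
scene white 127 px [428. 174.] mean [446.2 412.8] rect [445.8 412.5] [38.3 41.4] 79.3
side copper 145 px [340. 200.] mean [495.3 -47.5
[... 283 characters left out ...]
196.] 83.8
side box 477 px [315. 153.] mean [ 582.4 -252.3] rect [ 581.3 -282.6] [157.9 188.5] 80.2
side tin 1333 px [358. 317.] mean [455.3 371.9] rect [452.7 354.1] [ 81.8 187.5] 5.3
side tout 546 px [353. 171.] mean [ 452.9 -231.1] rect [ 460. -248.] [ 79.3 186.7] 5.9
side collar 178 px [310. 139.] mean [ 600.1 -263.6] rect [ 601.9 -261.1] [ 43.7 124.6] 3.0
side handle 60 px [308. 215.] mean [575.5 184. ] rect [576.  183.8] [38.3 16.5] 69.3
side terra 209 px [361. 278.] mean [449.1 300.9] rect [449.3 300.7] [40.2 39.5] 4.0
side brass 240 px [357. 296.] mean [459.4 351.6] rect [459.  350.8] [42.8 36.2] 89.2
side white 289 px [365. 320.] mean [445.8 413.6] rect [445.7 412.6] [40.1 41.9] 3.6
```

```bash
cat > aim.py <<'E'
# aim.py x y z yaw_deg(of tool y): rotation rows about tool z, then shift in tool axes after it (mm)
import sys; from h import *
a=list(map(float,sys.argv[1:])); s=manip.state(); q=np.array(s["tool_rot"]); Rm=R.from_quat(q[[1,2,3,0]]).as_matrix()
cur=np.degrees(np.arctan2(Rm[1,1],Rm[0,1])); tgt=a[3] if len(a)>3 else cur
d=(cur-tgt+90)%180-90
T=np.array([[np.sin(np.radians(-tgt)),np.cos(np.radians(tgt)),0]]) 
R2=Rm@R.from_rotvec([0,0,np.radians(d)]).as_matrix()
p=np.array(s["tool_pos"]); print('t',round(s["time"],1),'pos',p.round(4),'yaw',cur.round(1),'tilt z',Rm[:,2].round(3),'w',round(s["gripper_width"],2),'gf',round(float(s["grasp_force"]),1))
print('turn z rad',round(np.radians(d),3),'shift mm',((np.array(a[:3])-p)@R2*1000).round(1))
E
python3 aim.py .450 .3005 .15 0; python3 aim.py .4497 .3005 .038 0
```

```text
t 1.4 pos [0.2048 0.5905 0.2563] yaw 70.9 tilt z [ 0. -0. -1.] w 1.0 gf 0.0
turn z rad 1.237 shift mm [-290.   245.2  106.3]
t 1.4 pos [0.2048 0.5905 0.2563] yaw 70.9 tilt z [ 0. -0. -1.] w 1.0 gf 0.0
turn z rad 1.237 shift mm [-290.   244.9  218.3]
```

```bash
python3 -m inch '[[[0,0,0],[0,0,0.1465],0.7],[[0,0,0],[0,0,0.1465],0.7],[[0,0,0],[0,0,0.1465],0.7],[[0,0,0],[0,0,0.1465],0.7],[[0,0,0],[0,0,0.1465],0.7],[[0,0,0],[0,0,0.1465],0.7],[[0,0,0],[0,0,0.1465],0.7],[[0,0,0],[0,0,0.1465],0.7]]'
python3 -m inch '[[[-0.03,0.025,0],[0,0,0.065],0.7],[[-0.03,0.025,0],[0,0,0],0.7],[[-0.03,0.025,0],[0,0,0],0.7],[[-0.03,0.025,0],[0,0,0],0.7],[[-0.03,0.025,0],[0,0,0],0.7],[[-0.03,0.025,0],[0,0,0],0.7],[[-0.03,0.025,0],[0,0,0],0.7],[[-0.03,0.025,0],[0,0,0],0.7]]'
python3 -m inch '[[[-0.03,0.025,0],[0,0,0],0.7],[[-0.02,0.02,0],[0,0,0],0.7],[[0,0,0],[0,0,0],0.7],[[0,0,0],[0,0,0],0.7],[[0,0,0],[0,0,0],0.7]]'
python3 aim.py .4497 .3005 .038 0
python3 - <<'E'
from h import *
shot("wrist","w1")
E
```

```text
time: 2.25
tool_pos: [0.2047, 0.5905, 0.2563]
tool_rot: [-0.0, 0.686, 0.728, -0.0]
contact_force: [0.3, -0.1, 0.8]
gripper_width: 0.704
grasp_force: 0.0
time: 3.05
tool_pos: [0.4075, 0.3509, 0.2565]
tool_rot: [0.0, 0.707, 0.707, 0.0]
contact_force: [-0.0, -0.6, -0.6]
gripper_width: 0.7
grasp_force: 0.0
time: 3.55
tool_pos: [0.4512, 0.3027, 0.2563]
tool_rot: [-0.0, 0.707, 0.707, -0.0]
contact_force: [-0.1, 0.5, -0.9]
gripper_width: 0.696
grasp_force: 0.0
t 3.5 pos [0.4512 0.3027 0.2563] yaw 0.0 tilt z [-0.  0. -1.] w 0.7 gf 0.0
turn z rad 0.001 shift mm [ -2.3  -1.4 218.3]
```

View pics/w1.png

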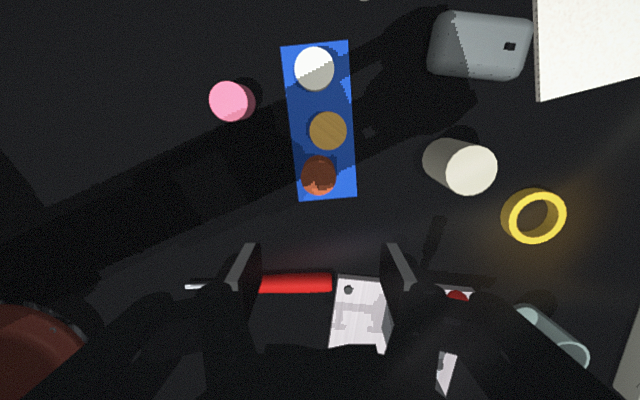

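The wrist view shows the terracotta at (318,175), brass at (328,131), white at (314,68) and pink at (232,101). I'll check the puck positions in this frame.

Run:
```python
from h import *
im=cv2.imread('pics/w1.png')[...,::-1]
hsv=cv2.cvtColor(np.ascontiguousarray(im),cv2.COLOR_RGB2HSV).astype(int); H,S,V=hsv[...,0],hsv[...,1],hsv[...,2]
def w(u0,u1,v0,v1):
    m=np.zeros(H.shape,bool); m[v0:v1,u0:u1]=1; return m
notblue=~((H>100)&(H<130)&(S>100))&(V>50)
for n,b,mm in(('terra',w(298,342,152,202),(H<12)&(S>80)),('brass',w(305,352,105,155),(H>12)&(H<32)&(S>70)),('white',w(288,340,42,95),(S<70)&(V>90))):
    blob("wrist",im,mm&b&(V>50),.044,n)
blob("wrist",im,(H>100)&(H<125)&(S>120)&w(270,370,30,210),.004,'tin')
```

```text
wrist terra 1057 px [318. 175.] mean [447.5 304.1] rect [447.5 303.9] [38.  43.2] 0.1
wrist brass 1101 px [328. 130.] mean [457.7 352.9] rect [457.8 352.4] [37.5 38.6] 0.1
wrist white 1405 px [314.  68.] mean [443.5 413.6] rect [443.8 413.5] [39.7 40.3] 46.6
wrist tin 6415 px [321. 118.] mean [450.9 362.3] rect [450.6 354.2] [ 78.  182.1] 5.2
```

```bash
python3 -m inch '[[[-0.001,-0.002,0.04],[0,0,0],0.7],[[0,0,0.04],[0,0,0],0.7],[[0,0,0.04],[0,0,0],0.7],[[0,0,0.04],[0,0,0],0.7],[[0,0,0.03],[0,0,0],0.7],[[0,0,0.018],[0,0,0],0.7],[[0,0,0.010],[0,0,0],0.7],[[0,0,0],[0,0,0],0.7]]'
python3 -m inch '[[[0,0,0],[0,0,0],0.2],[[0,0,0],[0,0,0],0.2],[[0,0,0],[0,0,0],0.2],[[0,0,0],[0,0,0],0.2],[[0,0,0],[0,0,0],0.2],[[0,0,0],[0,0,0],0.2]]'
```

```text
time: 4.4
tool_pos: [0.4483, 0.3014, 0.037]
tool_rot: [-0.0, 0.707, 0.708, -0.001]
contact_force: [0.1, 0.4, 0.3]
gripper_width: 0.701
grasp_force: 0.0
time: 5.0
tool_pos: [0.4509, 0.302, 0.0401]
tool_rot: [0.0, 0.707, 0.707, 0.002]
contact_force: [-0.6, 1.0, 6.4]
gripper_width: 0.453
grasp_force: 60.5
```

```bash
python3 -m inch '[[[0,0,-0.015],[0,0,0],0.2],[[0,0,-0.03],[0,0,0],0.2],[[0,0,-0.04],[0,0,0],0.2],[[0,0,-0.04],[0,0,0],0.2],[[0,0,-0.04],[0,0,0],0.2],[[0,0,-0.04],[0,0,0],0.2],[[0,0,-0.04],[0,0,0],0.2],[[0,0,-0.04],[0,0,0],0.2]]'
python3 -m inch '[[[0,0,0],[0,0,-0.146],0.2],[[0,0,0],[0,0,-0.146],0.2],[[0,0,0],[0,0,-0.146],0.2],[[0,0,0],[0,0,-0.146],0.2],[[0,0,0],[0,0,-0.146],0.2],[[0,0,0],[0,0,-0.146],0.2],[[0,0,0],[0,0,-0.146],0.2],[[0,0,0],[0,0,-0.146],0.2]]'
python3 -m inch '[[[0,0,0],[0,0,-0.146],0.2],[[0,0,0],[0,0,-0.146],0.2],[[0,0,0],[0,0,0],0.2],[[0,0,0],[0,0,0],0.2]]'
python3 aim.py .4928 -.0455 .048 83.8
```

```text
time: 5.8
tool_pos: [0.449, 0.3007, 0.3254]
tool_rot: [0.0, 0.707, 0.707, -0.0]
contact_force: [0.5, -0.2, -0.3]
gripper_width: 0.455
grasp_force: 60.3
time: 6.6
tool_pos: [0.4492, 0.3008, 0.3236]
tool_rot: [-0.0, 0.197, 0.98, -0.0]
contact_force: [-0.2, -0.2, -0.8]
gripper_width: 0.449
grasp_force: 60.4
time: 7.0
tool_pos: [0.4494, 0.301, 0.3235]
tool_rot: [-0.0, 0.057, 0.998, -0.0]
contact_force: [0.0, -0.1, 0.5]
gripper_width: 0.448
grasp_force: 60.3
t 7.0 pos [0.4494 0.301  0.3235] yaw 83.5 tilt z [-0. -0. -1.] w 0.45 gf 60.3
turn z rad -0.006 shift mm [ -80.6 -339.7  275.5]
```

```bash
python3 -m inch '[[[-0.027,-0.04,0],[0,0,0],0.2],[[-0.027,-0.04,0],[0,0,0],0.2],[[-0.027,-0.04,0],[0,0,0],0.2],[[-0.027,-0.04,0],[0,0,0],0.2],[[-0.027,-0.04,0],[0,0,0],0.2],[[-0.027,-0.04,0],[0,0,0],0.2],[[-0.027,-0.04,0],[0,0,0],0.2],[[-0.027,-0.04,0],[0,0,-0.006],0.2]]'
python3 -m inch '[[[0,-0.02,0],[0,0,0],0.2],[[0,0,0],[0,0,0],0.2],[[0,0,0],[0,0,0],0.2],[[0,0,0],[0,0,0],0.2]]'
python3 aim.py .4928 -.0455 .048 83.8
python3 - <<'E'
from h import *
im,d,P=shot("wrist","w2")
hsv=cv2.cvtColor(im,cv2.COLOR_RGB2HSV).astype(int); H,S,V=hsv[...,0],hsv[...,1],hsv[...,2]
m=(H<18)&(S>70)&(V>90); m[230:]=0
blob("wrist",im,m,.012,'copper',k=4)
E
```

```text
time: 7.8
tool_pos: [0.6294, -0.0427, 0.3235]
tool_rot: [0.0, 0.054, 0.999, 0.0]
contact_force: [1.3, -0.1, -0.0]
gripper_width: 0.452
grasp_force: 60.5
time: 8.2
tool_pos: [0.6267, -0.0595, 0.3235]
tool_rot: [0.0, 0.052, 0.999, 0.0]
contact_force: [-0.5, -0.4, -0.9]
gripper_width: 0.455
grasp_force: 60.5
t 8.2 pos [ 0.6267 -0.0595  0.3235] yaw 84.0 tilt z [ 0.  0. -1.] w 0.45 gf 60.5
turn z rad 0.004 shift mm [134.6  -0.6 275.5]
wrist copper 1403 px [321.  57.] mean [492.2 -44.2] rect [492.6 -44.2] [46.7 44.7] 84.1
wrist copper 1264 px [321. 102.] mean [547.2 -50.1] rect [547.6 -50.3] [47.  46.2] 84.1
wrist copper 1126 px [320. 143.] mean [602.1 -56.2] rect [602.6 -56.2] [46.6 45.9] 84.1
wrist copper 629 px [584. 101.] mean [584.2 299.3] rect [584.1 299.8] [38.8 27.8] 83.6
```

View pics/w2.png

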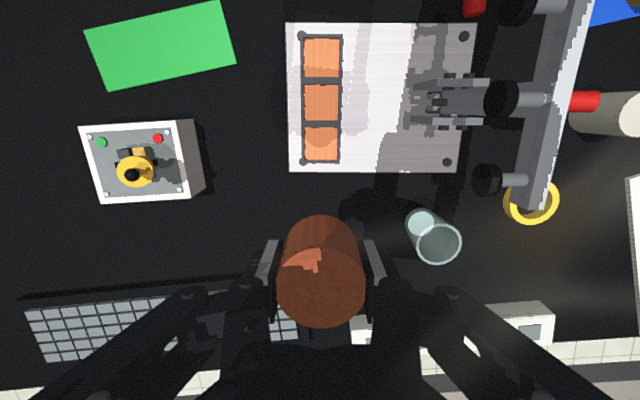

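```bash
python3 aim.py .6023 -.0565 .049 84
python3 -m inch '[[[0.024,0,0.04],[0,0,0],0.2],[[0,0,0.04],[0,0,0],0.2],[[0,0,0.04],[0,0,0],0.2],[[0,0,0.04],[0,0,0],0.2],[[0,0,0.04],[0,0,0],0.2],[[0,0,0.03],[0,0,0],0.2],[[0,0,0],[0,0,0],0.2],[[0,0,0],[0,0,0],0.2]]'
python3 aim.py .6023 -.0565 .049 84
```

```text
t 8.2 pos [ 0.6267 -0.0594  0.3236] yaw 84.0 tilt z [ 0.  0. -1.] w 0.45 gf 60.5
turn z rad 0.001 shift mm [2.470e+01 2.000e-01 2.746e+02]
time: 9.05
tool_pos: [0.6031, -0.0573, 0.0938]
tool_rot: [-0.0, 0.052, 0.999, 0.0]
contact_force: [0.2, -0.3, -0.0]
gripper_width: 0.45
grasp_force: 60.4
t 9.1 pos [ 0.6031 -0.0573  0.0938] yaw 84.1 tilt z [-0.  0. -1.] w 0.45 gf 60.4
turn z rad 0.001 shift mm [ 0.8  0.7 44.8]
```

```bash
python3 -m inch '[[[0.001,0.001,0.02],[0,0,0],0.2],[[0,0,0.012],[0,0,0],0.2],[[0,0,0.008],[0,0,0],0.2],[[0,0,0.004],[0,0,0],0.2],[[0,0,0.002],[0,0,0],0.2],[[0,0,0],[0,0,0],0.2]]'
python3 aim.py .6023 -.0565 .049 84
```

```text
time: 9.65
tool_pos: [0.6027, -0.0572, 0.0482]
tool_rot: [0.001, 0.052, 0.999, -0.0]
contact_force: [0.2, 0.6, 0.4]
gripper_width: 0.449
grasp_force: 60.6
t 9.7 pos [ 0.6027 -0.0572  0.0482] yaw 84.0 tilt z [ 0.001 -0.    -1.   ] w 0.45 gf 60.6
turn z rad -0.0 shift mm [ 0.5  0.6 -0.8]
```

```bash
python3 -m inch '[[[0,0,0],[0,0,0],0.7],[[0,0,0],[0,0,0],0.7],[[0,0,0],[0,0,0],0.7],[[0,0,-0.015],[0,0,0],0.7],[[0,0,-0.03],[0,0,0],0.7],[[0,0,-0.04],[0,0,0],0.7],[[0,0,-0.04],[0,0,0],0.7],[[0,0,-0.04],[0,0,0],0.7]]'
python3 -m inch '[[[0,0,-0.04],[0,0,0],0.7],[[0,0,-0.04],[0,0,0],0.7],[[0,0,-0.03],[0,0,0],0.7],[[0,0,0],[0,0,0.146],0.7],[[0,0,0],[0,0,0.146],0.7],[[0,0,0],[0,0,0.146],0.7],[[0,0,0],[0,0,0.146],0.7],[[0,0,0],[0,0,0.146],0.7]]'
python3 -m inch '[[[0,0,0],[0,0,0.146],0.7],[[0,0,0],[0,0,0.146],0.7],[[0,0,0],[0,0,0.146],0.7],[[0,0,0],[0,0,0.146],0.7],[[0,0,0],[0,0,0.146],0.7],[[0,0,0],[0,0,0],0.7]]'
python3 aim.py .4590 .352 .038 0
```

```text
time: 10.45
tool_pos: [0.602, -0.057, 0.2152]
tool_rot: [0.001, 0.052, 0.999, -0.0]
contact_force: [0.5, -0.5, 0.0]
gripper_width: 0.704
grasp_force: 0.0
time: 11.25
tool_pos: [0.602, -0.057, 0.3238]
tool_rot: [0.001, 0.408, 0.913, 0.0]
contact_force: [0.1, -0.1, -0.3]
gripper_width: 0.7
grasp_force: 0.0
time: 11.85
tool_pos: [0.602, -0.057, 0.3236]
tool_rot: [0.001, 0.705, 0.709, 0.0]
contact_force: [-1.4, -0.1, 0.3]
gripper_width: 0.706
grasp_force: 0.0
t 11.8 pos [ 0.602  -0.057   0.3236] yaw 0.4 tilt z [ 0.001 -0.    -1.   ] w 0.71 gf 0.0
turn z rad 0.006 shift mm [ 409.1 -143.4  285.3]
```

```bash
python3 -m inch '[[[0.045,-0.016,0],[0,0,0.006],0.7],[[0.045,-0.016,0],[0,0,0],0.7],[[0.045,-0.016,0],[0,0,0],0.7],[[0.045,-0.016,0],[0,0,0],0.7],[[0.045,-0.016,0],[0,0,0],0.7],[[0.045,-0.016,0],[0,0,0],0.7],[[0.045,-0.016,0],[0,0,0],0.7],[[0.045,-0.016,0],[0,0,0],0.7]]'
python3 -m inch '[[[0,-0.015,0.035],[0,0,0],0.7],[[0,0,0.035],[0,0,0],0.7],[[0,0,0],[0,0,0],0.7],[[0,0,0],[0,0,0],0.7]]'
cat > pk.py <<'E'
from h import *
import sys
n,z,x0,x1,y0,y1=sys.argv[1],*map(float,sys.argv[2:7])
im,d,P=shot(n,"tmp_"+n)
hsv=cv2.cvtColor(im,cv2.COLOR_RGB2HSV).astype(int); H,S,V=hsv[...,0],hsv[...,1],hsv[...,2]
h,w=H.shape; g=np.mgrid[0:h,0:w]; q=plane(n,np.stack([g[1],g[0]],-1).reshape(-1,2),z).reshape(h,w,3)
b=(q[...,0]>x0)&(q[...,0]<x1)&(q[...,1]>y0)&(q[...,1]<y1)&(V>50)
blob(n,im,b&(H<12)&(S>80),z,'terra',k=2)
blob(n,im,b&(H>12)&(H<32)&(S>70),z,'brass',k=2)
blob(n,im,b&(S<70)&(V>100),z,'white',k=2)
E
python3 pk.py wrist .044 .38 .53 .24 .46
python3 aim.py .4590 .352 .038 0
```

```text
time: 12.65
tool_pos: [0.4728, 0.3046, 0.3234]
tool_rot: [0.0, 0.706, 0.708, 0.001]
contact_force: [0.4, 0.1, -0.3]
gripper_width: 0.699
grasp_force: 0.0
time: 13.05
tool_pos: [0.4588, 0.3027, 0.2528]
tool_rot: [-0.0, 0.707, 0.708, -0.0]
contact_force: [0.7, 0.4, 0.6]
gripper_width: 0.705
grasp_force: 0.0
wrist brass 1126 px [321. 130.] mean [459.5 353.1] rect [459.5 352.8] [38.6 38.6] 45.1
wrist white 1438 px [306.  68.] mean [445.3 414.2] rect [444.9 413.6] [40.  40.4] 0.1
wrist white 7 px [320. 150.] mean [458.9 332.5] rect [458.9 332.5] [6.5 0. ] 0.1
t 13.1 pos [0.4597 0.3029 0.2544] yaw 0.0 tilt z [ 0.002  0.001 -1.   ] w 0.7 gf 0.0
turn z rad 0.001 shift mm [ 48.8  -1.1 216.4]
```

```bash
python3 -m inch '[[[0.025,0,0.04],[0,0,0],0.7],[[0.0245,0,0.04],[0,0,0],0.7],[[0,0,0.04],[0,0,0],0.7],[[0,0,0.04],[0,0,0],0.7],[[0,0,0.028],[0,0,0],0.7],[[0,0,0.018],[0,0,0],0.7],[[0,0,0.010],[0,0,0],0.7],[[0,0,0],[0,0,0],0.7]]'
python3 -m inch '[[[0,0,0],[0,0,0],0.2],[[0,0,0],[0,0,0],0.2],[[0,0,0],[0,0,0],0.2],[[0,0,0],[0,0,0],0.2],[[0,0,0],[0,0,0],0.2],[[0,0,0],[0,0,0],0.2]]'
python3 -m inch '[[[0,0,-0.015],[0,0,0],0.2],[[0,0,-0.03],[0,0,0],0.2],[[0,0,-0.04],[0,0,0],0.2],[[0,0,-0.04],[0,0,0],0.2],[[0,0,-0.04],[0,0,0],0.2],[[0,0,-0.04],[0,0,0],0.2],[[0,0,-0.04],[0,0,0],0.2],[[0,0,-0.04],[0,0,0],0.2]]'
python3 -m inch '[[[0,0,0],[0,0,-0.1465],0.2],[[0,0,0],[0,0,-0.1465],0.2],[[0,0,0],[0,0,-0.1465],0.2],[[0,0,0],[0,0,-0.1465],0.2],[[0,0,0],[0,0,-0.1465],0.2],[[0,0,0],[0,0,-0.1465],0.2],[[0,0,0],[0,0,-0.1465],0.2],[[0,0,0],[0,0,-0.1465],0.2]]'
python3 -m inch '[[[0,0,0],[0,0,-0.1465],0.2],[[0,0,0],[0,0,-0.1465],0.2],[[0,0,0],[0,0,0],0.2],[[0,0,0],[0,0,0],0.2]]'
python3 aim.py .5475 -.0502 .1 84
```

```text
time: 13.9
tool_pos: [0.4598, 0.3524, 0.0368]
tool_rot: [0.0, 0.707, 0.707, 0.0]
contact_force: [-0.5, -0.7, 0.1]
gripper_width: 0.697
grasp_force: 0.0
time: 14.5
tool_pos: [0.4607, 0.3534, 0.039]
tool_rot: [0.001, 0.707, 0.707, 0.002]
contact_force: [0.3, -0.0, 6.0]
gripper_width: 0.453
grasp_force: 60.8
time: 15.3
tool_pos: [0.458, 0.352, 0.3235]
tool_rot: [-0.0, 0.707, 0.707, -0.0]
contact_force: [1.1, -0.7, -1.5]
gripper_width: 0.452
grasp_force: 60.5
time: 16.1
tool_pos: [0.4582, 0.3521, 0.3216]
tool_rot: [-0.0, 0.195, 0.981, -0.0]
contact_force: [-0.5, 0.2, -1.2]
gripper_width: 0.454
grasp_force: 60.5
time: 16.5
tool_pos: [0.4585, 0.3522, 0.3215]
tool_rot: [-0.0, 0.054, 0.999, -0.0]
contact_force: [0.1, -0.6, -1.4]
gripper_width: 0.449
grasp_force: 60.5
t 16.5 pos [0.4585 0.3522 0.3215] yaw 83.8 tilt z [-0. -0. -1.] w 0.45 gf 60.5
turn z rad -0.004 shift mm [-130.6 -390.9  221.6]
```

```bash
python3 -m inch '[[[-0.0163,-0.0465,0],[0,0,0],0.2],[[-0.0163,-0.0465,0],[0,0,0],0.2],[[-0.0163,-0.0465,0],[0,0,0],0.2],[[-0.0163,-0.0465,0],[0,0,0],0.2],[[-0.0163,-0.0465,0],[0,0,0],0.2],[[-0.0163,-0.0465,0],[0,0,0],0.2],[[-0.0163,-0.0465,0],[0,0,0],0.2],[[-0.0163,-0.0465,0],[0,0,0],0.2]]'
python3 -m inch '[[[0,-0.019,0.04],[0,0,-0.003],0.2],[[0,0,0.04],[0,0,0],0.2],[[0,0,0.04],[0,0,0],0.2],[[0,0,0.04],[0,0,0],0.2],[[0,0,0.04],[0,0,0],0.2],[[0,0,0.025],[0,0,0],0.2],[[0,0,0],[0,0,0],0.2],[[0,0,0],[0,0,0],0.2]]'
python3 aim.py .5475 -.0502 .048 84
```

```text
time: 17.3
tool_pos: [0.5491, -0.0333, 0.3217]
tool_rot: [0.0, 0.054, 0.999, 0.0]
contact_force: [1.5, 0.3, -2.2]
gripper_width: 0.447
grasp_force: 60.8
time: 18.1
tool_pos: [0.5474, -0.0502, 0.0968]
tool_rot: [-0.0, 0.052, 0.999, -0.0]
contact_force: [-0.2, 0.7, -0.7]
gripper_width: 0.45
grasp_force: 60.8
t 18.1 pos [ 0.5474 -0.0502  0.0968] yaw 84.0 tilt z [-0. -0. -1.] w 0.45 gf 60.8
turn z rad 0.001 shift mm [-0.1  0.  48.8]
```

```bash
python3 -m inch '[[[0,0,0.02],[0,0,0],0.2],[[0,0,0.013],[0,0,0],0.2],[[0,0,0.009],[0,0,0],0.2],[[0,0,0.005],[0,0,0],0.2],[[0,0,0.002],[0,0,0],0.2],[[0,0,0],[0,0,0],0.2]]'
python3 -m inch '[[[0,0,0],[0,0,0],0.7],[[0,0,0],[0,0,0],0.7],[[0,0,0],[0,0,0],0.7],[[0,0,-0.015],[0,0,0],0.7],[[0,0,-0.03],[0,0,0],0.7],[[0,0,-0.04],[0,0,0],0.7],[[0,0,-0.04],[0,0,0],0.7],[[0,0,-0.04],[0,0,0],0.7]]'
python3 -m inch '[[[0,0,-0.04],[0,0,0],0.7],[[0,0,-0.04],[0,0,0],0.7],[[0,0,-0.03],[0,0,0],0.7],[[0,0,0],[0,0,0.1465],0.7],[[0,0,0],[0,0,0.1465],0.7],[[0,0,0],[0,0,0.1465],0.7],[[0,0,0],[0,0,0.1465],0.7],[[0,0,0],[0,0,0.1465],0.7]]'
python3 -m inch '[[[0,0,0],[0,0,0.1465],0.7],[[0,0,0],[0,0,0.1465],0.7],[[0,0,0],[0,0,0.1465],0.7],[[0,0,0],[0,0,0.1465],0.7],[[0,0,0],[0,0,0.1465],0.7],[[0,0,0],[0,0,0],0.7]]'
python3 aim.py .4450 .350 .25 0
```

```text
time: 18.7
tool_pos: [0.5474, -0.0502, 0.0475]
tool_rot: [0.0, 0.051, 0.999, -0.0]
contact_force: [0.2, -1.0, -0.9]
gripper_width: 0.452
grasp_force: 60.8
time: 19.5
tool_pos: [0.5471, -0.0502, 0.2154]
tool_rot: [0.001, 0.051, 0.999, -0.0]
contact_force: [0.7, -0.7, 0.1]
gripper_width: 0.699
grasp_force: 0.0
time: 20.3
tool_pos: [0.547, -0.0501, 0.3238]
tool_rot: [0.001, 0.408, 0.913, 0.0]
contact_force: [-0.5, 0.3, 0.6]
gripper_width: 0.697
grasp_force: 0.0
time: 20.9
tool_pos: [0.5471, -0.0502, 0.3237]
tool_rot: [0.001, 0.706, 0.708, 0.0]
contact_force: [-0.3, 0.2, -0.2]
gripper_width: 0.697
grasp_force: 0.0
t 20.9 pos [ 0.5471 -0.0502  0.3237] yaw 0.2 tilt z [ 0.002 -0.    -1.   ] w 0.7 gf 0.0
turn z rad 0.003 shift mm [ 400.2 -102.2   73.4]
```

```bash
python3 -m inch '[[[0.046,-0.012,0],[0,0,0.003],0.7],[[0.046,-0.012,0],[0,0,0],0.7],[[0.046,-0.012,0],[0,0,0],0.7],[[0.046,-0.012,0],[0,0,0],0.7],[[0.046,-0.012,0],[0,0,0],0.7],[[0.046,-0.012,0],[0,0,0],0.7],[[0.046,-0.012,0],[0,0,0],0.7],[[0.046,-0.012,0],[0,0,0],0.7]]'
python3 -m inch '[[[0.032,-0.006,0.035],[0,0,0],0.7],[[0,0,0.035],[0,0,0],0.7],[[0,0,0],[0,0,0],0.7],[[0,0,0],[0,0,0],0.7]]'
python3 pk.py wrist .044 .38 .53 .33 .47
python3 aim.py .4450 .413 .038 0
```

```text
time: 21.7
tool_pos: [0.4501, 0.3196, 0.3235]
tool_rot: [0.0, 0.706, 0.708, 0.001]
contact_force: [-0.1, -0.3, 0.4]
gripper_width: 0.701
grasp_force: 0.0
time: 22.1
tool_pos: [0.445, 0.3495, 0.2528]
tool_rot: [-0.0, 0.707, 0.708, -0.0]
contact_force: [-0.2, 0.2, 0.1]
gripper_width: 0.701
grasp_force: 0.0
wrist white 1227 px [320. 116.] mean [445.2 414.2] rect [445.1 413.8] [39.9 39.3] 0.1
t 22.1 pos [0.4458 0.3496 0.2544] yaw 0.0 tilt z [ 0.002  0.001 -1.   ] w 0.7 gf 0.0
turn z rad 0.001 shift mm [ 63.1  -1.3 216.5]
```

```bash
python3 -m inch '[[[0.03,0,0.03],[0,0,0],0.7],[[0.0335,0,0.03],[0,0,0],0.7],[[0,0,0.04],[0,0,0],0.7],[[0,0,0.04],[0,0,0],0.7],[[0,0,0.038],[0,0,0],0.7],[[0,0,0.026],[0,0,0],0.7],[[0,0,0.012],[0,0,0],0.7],[[0,0,0],[0,0,0],0.7]]'
python3 -m inch '[[[0,0,0],[0,0,0],0.2],[[0,0,0],[0,0,0],0.2],[[0,0,0],[0,0,0],0.2],[[0,0,0],[0,0,0],0.2],[[0,0,0],[0,0,0],0.2],[[0,0,0],[0,0,0],0.2]]'
python3 -m inch '[[[0,0,-0.015],[0,0,0],0.2],[[0,0,-0.03],[0,0,0],0.2],[[0,0,-0.04],[0,0,0],0.2],[[0,0,-0.04],[0,0,0],0.2],[[0,0,-0.04],[0,0,0],0.2],[[0,0,-0.04],[0,0,0],0.2],[[0,0,-0.04],[0,0,0],0.2],[[0,0,-0.04],[0,0,0],0.2]]'
python3 -m inch '[[[0,0,0],[0,0,-0.1465],0.2],[[0,0,0],[0,0,-0.1465],0.2],[[0,0,0],[0,0,-0.1465],0.2],[[0,0,0],[0,0,-0.1465],0.2],[[0,0,0],[0,0,-0.1465],0.2],[[0,0,0],[0,0,-0.1465],0.2],[[0,0,0],[0,0,-0.1465],0.2],[[0,0,0],[0,0,-0.1465],0.2]]'
python3 -m inch '[[[0,0,0],[0,0,-0.1465],0.2],[[0,0,0],[0,0,-0.1465],0.2],[[0,0,0],[0,0,0],0.2],[[0,0,0],[0,0,0],0.2]]'
python3 aim.py .4925 -.0445 .1 84
```

```text
time: 22.95
tool_pos: [0.4458, 0.4129, 0.0366]
tool_rot: [-0.0, 0.707, 0.707, -0.0]
contact_force: [-0.4, 0.0, 0.1]
gripper_width: 0.7
grasp_force: 0.0
time: 23.55
tool_pos: [0.4472, 0.4146, 0.0396]
tool_rot: [0.001, 0.707, 0.707, 0.003]
contact_force: [-0.2, -0.3, 6.4]
gripper_width: 0.455
grasp_force: 60.9
time: 24.35
tool_pos: [0.4444, 0.4129, 0.3238]
tool_rot: [0.0, 0.707, 0.707, 0.0]
contact_force: [0.6, 0.9, -1.5]
gripper_width: 0.454
grasp_force: 60.4
time: 25.15
tool_pos: [0.4446, 0.413, 0.322]
tool_rot: [-0.0, 0.195, 0.981, 0.0]
contact_force: [0.6, 0.1, -0.7]
gripper_width: 0.45
grasp_force: 60.5
time: 25.55
tool_pos: [0.4448, 0.4131, 0.3218]
tool_rot: [0.0, 0.054, 0.999, 0.0]
contact_force: [0.3, -0.2, -0.7]
gripper_width: 0.451
grasp_force: 60.5
t 25.6 pos [0.4448 0.4131 0.3218] yaw 83.8 tilt z [ 0.  0. -1.] w 0.45 gf 60.5
turn z rad -0.004 shift mm [ -95.2 -450.2  221.7]
```

```bash
python3 -m inch '[[[-0.0095,-0.045,0],[0,0,0],0.2],[[-0.0095,-0.045,0],[0,0,0],0.2],[[-0.0095,-0.045,0],[0,0,0],0.2],[[-0.0095,-0.045,0],[0,0,0],0.2],[[-0.0095,-0.045,0],[0,0,0],0.2],[[-0.0095,-0.045,0],[0,0,0],0.2],[[-0.0095,-0.045,0],[0,0,0],0.2],[[-0.0095,-0.045,0],[0,0,0],0.2]]'
python3 -m inch '[[[-0.0095,-0.045,0],[0,0,0],0.2],[[-0.0095,-0.045,0],[0,0,-0.003],0.2],[[0,0,0.04],[0,0,0],0.2],[[0,0,0.04],[0,0,0],0.2],[[0,0,0.04],[0,0,0],0.2],[[0,0,0.04],[0,0,0],0.2],[[0,0,0.04],[0,0,0],0.2],[[0,0,0.025],[0,0,0],0.2]]'
python3 -m inch '[[[0,0,0],[0,0,0],0.2],[[0,0,0],[0,0,0],0.2]]'
python3 aim.py .4925 -.0445 .048 84
```

```text
time: 26.35
tool_pos: [0.4823, 0.0455, 0.3218]
tool_rot: [0.001, 0.054, 0.999, 0.0]
contact_force: [0.7, 0.5, -1.6]
gripper_width: 0.455
grasp_force: 60.7
time: 27.15
tool_pos: [0.4901, -0.0438, 0.0931]
tool_rot: [-0.002, 0.053, 0.999, 0.0]
contact_force: [-0.1, 1.2, -0.9]
gripper_width: 0.451
grasp_force: 60.9
time: 27.35
tool_pos: [0.4922, -0.0443, 0.097]
tool_rot: [0.0, 0.052, 0.999, -0.0]
contact_force: [-0.2, -0.3, -0.4]
gripper_width: 0.446
grasp_force: 60.9
t 27.4 pos [ 0.4922 -0.0443  0.097 ] yaw 84.0 tilt z [ 0. -0. -1.] w 0.45 gf 60.9
turn z rad 0.001 shift mm [-0.3 -0.2 49. ]
```

```bash
python3 -m inch '[[[0,0,0.02],[0,0,0],0.2],[[0,0,0.013],[0,0,0],0.2],[[0,0,0.009],[0,0,0],0.2],[[0,0,0.005],[0,0,0],0.2],[[0,0,0.002],[0,0,0],0.2],[[0,0,0],[0,0,0],0.2]]'
python3 -m inch '[[[0,0,0],[0,0,0],0.7],[[0,0,0],[0,0,0],0.7],[[0,0,0],[0,0,0],0.7],[[0,0,-0.015],[0,0,0],0.7],[[0,0,-0.03],[0,0,0],0.7],[[0,0,-0.04],[0,0,0],0.7],[[0,0,-0.04],[0,0,0],0.7],[[0,0,-0.04],[0,0,0],0.7]]'
python3 -m inch '[[[0,0,-0.04],[0,0,0],0.7],[[0,0,-0.04],[0,0,0],0.7],[[0,0,-0.03],[0,0,0],0.7],[[-0.04,0,0],[0,0,0],0.7],[[-0.04,0,0],[0,0,0],0.7],[[-0.04,0,0],[0,0,0],0.7],[[0,0,0],[0,0,0],0.7],[[0,0,0],[0,0,0],0.7]]'
python3 - <<'E'
from h import *
im,d,P=shot("wrist","w3")
cv2.imwrite('pics/w3c.png',cv2.resize(im[0:210,60:640,::-1],None,fx=1.35,fy=1.35))
E
python3 pk.py wrist .052 .45 .66 -.1 .02
python3 aim.py .5733 .1865 .13 -6
```

```text
time: 27.95
tool_pos: [0.4926, -0.0444, 0.0479]
tool_rot: [0.0, 0.051, 0.999, -0.0]
contact_force: [-0.0, 0.0, -1.3]
gripper_width: 0.451
grasp_force: 61.0
time: 28.75
tool_pos: [0.4918, -0.0442, 0.214]
tool_rot: [0.0, 0.051, 0.999, -0.0]
contact_force: [-0.1, -0.5, 0.0]
gripper_width: 0.701
grasp_force: 0.0
time: 29.55
tool_pos: [0.6116, -0.0566, 0.3213]
tool_rot: [-0.001, 0.051, 0.999, 0.0]
contact_force: [-0.2, -0.9, 0.3]
gripper_width: 0.699
grasp_force: 0.0
wrist terra 1098 px [319. 156.] mean [597.9 -55.8] rect [598.9 -56. ] [42.  46.9] 83.2
wrist terra 236 px [319.  84.] mean [511.6 -47.5] rect [508.  -46.2] [42.3 19.1] 82.6
wrist brass 912 px [318. 114.] mean [545.  -52.3] rect [545.8 -52.2] [39.7 40.4] 84.1
wrist brass 4 px [332. 143.] mean [582.1 -38.4] rect [582.2 -38.2] [2.8 1.1] 21.4
wrist white 9673 px [336. 105.] mean [539.8 -29.7] rect [548.4 -32.2] [120.5 173.7] 84.1
wrist white 13 px [311.  90.] mean [516.9 -57.6] rect [516.9 -57.6] [14.5  0. ] 84.2
t 29.6 pos [ 0.6108 -0.0565  0.3226] yaw 84.1 tilt z [ 0. -0. -1.] w 0.7 gf 0.0
turn z rad -1.569 shift mm [-237.7   62.8  192.6]
```

View pics/w3c.png

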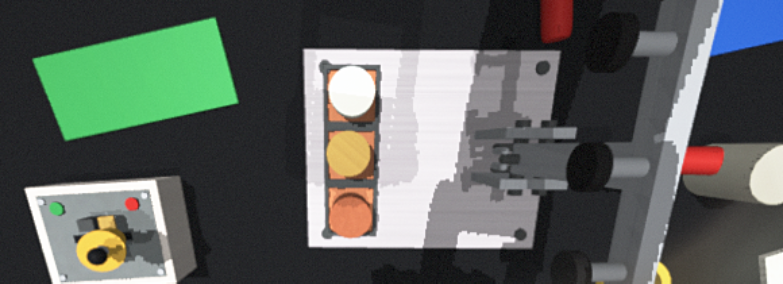

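Specimens are seated in their pockets: white (352,90), brass (350,153), terracotta (350,215). Next is the handle.

```bash
python3 -m inch '[[[0,0,0],[0,0,0.149],0.7],[[0,0,0],[0,0,0.149],0.7],[[0,0,0],[0,0,0.149],0.7],[[0,0,0],[0,0,0.149],0.7],[[0,0,0],[0,0,0.149],0.7],[[0,0,0],[0,0,0.149],0.7],[[0,0,0],[0,0,0.149],0.7],[[0,0,0],[0,0,0.149],0.7]]'
python3 -m inch '[[[0,0,0],[0,0,0.149],0.7],[[0,0,0],[0,0,0.149],0.7],[[0,0,0],[0,0,0.08],0.7],[[0,0,0],[0,0,0],0.7],[[0,0,0],[0,0,0],0.7]]'
python3 aim.py .5733 .1865 .3 -6
```

```text
time: 30.45
tool_pos: [0.6104, -0.0564, 0.3236]
tool_rot: [0.001, 0.606, 0.796, 0.0]
contact_force: [-0.2, -0.6, -0.1]
gripper_width: 0.7
grasp_force: 0.0
time: 30.95
tool_pos: [0.6108, -0.0565, 0.3232]
tool_rot: [0.001, 0.742, 0.671, 0.0]
contact_force: [-0.4, -0.2, 0.6]
gripper_width: 0.7
grasp_force: 0.0
t 30.9 pos [ 0.6108 -0.0565  0.3232] yaw -5.7 tilt z [ 0.001 -0.    -1.   ] w 0.7 gf 0.0
turn z rad 0.004 shift mm [237.7 -62.7  23.1]
```

```bash
python3 -m inch '[[[0.04,-0.0105,0],[0,0,0.004],0.7],[[0.04,-0.0105,0],[0,0,0],0.7],[[0.04,-0.0105,0],[0,0,0],0.7],[[0.04,-0.0105,0],[0,0,0],0.7],[[0.04,-0.0105,0],[0,0,0],0.7],[[0.038,-0.01,0],[0,0,0],0.7],[[0,0,0],[0,0,0],0.7],[[0,0,0],[0,0,0],0.7]]'
python3 -m inch '[[[0,0,0.035],[0,0,0],0.7],[[0,0,0.035],[0,0,0],0.7],[[0,0,0.035],[0,0,0],0.7],[[0,0,0],[0,0,0],0.7],[[0,0,0],[0,0,0],0.7]]'
python3 aim.py .5733 .1865 .13 -6
python3 - <<'E'
from h import *
im,d,P=shot("side","sd1")
cv2.imwrite('pics/sd1c.png',cv2.resize(im[100:300,200:420,::-1],None,fx=3,fy=3,interpolation=cv2.INTER_CUBIC))
E
```

```text
time: 31.75
tool_pos: [0.5738, 0.1872, 0.3225]
tool_rot: [0.0, 0.743, 0.67, 0.0]
contact_force: [0.4, 0.4, 0.8]
gripper_width: 0.699
grasp_force: 0.0
time: 32.25
tool_pos: [0.5744, 0.1855, 0.2175]
tool_rot: [-0.0, 0.744, 0.668, -0.0]
contact_force: [0.1, 0.5, 1.0]
gripper_width: 0.697
grasp_force: 0.0
t 32.2 pos [0.5744 0.1855 0.2175] yaw -6.1 tilt z [-0.001 -0.    -1.   ] w 0.7 gf 0.0
turn z rad -0.002 shift mm [ 0.9 -1.1 87.5]
```

View pics/sd1c.png

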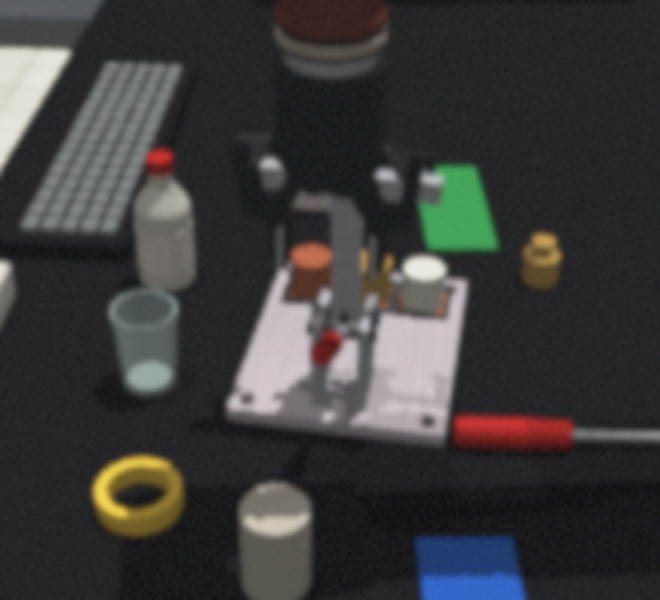

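The gripper is above the red grip (325,348), with the fingers straddling it at (280,250) and (372,250). I'll descend, close and check the force.

```bash
python3 -m inch '[[[0.001,-0.001,0.03],[0,0,0],0.7],[[0,0,0.03],[0,0,0],0.7],[[0,0,0.02],[0,0,0],0.7],[[0,0,0.0075],[0,0,0],0.7],[[0,0,0],[0,0,0],0.7]]'
python3 -m inch '[[[0,0,0],[0,0,0],0.4],[[0,0,0],[0,0,0],0.3],[[0,0,0],[0,0,0],0.2],[[0,0,0],[0,0,0],0],[[0,0,0],[0,0,0],0],[[0,0,0],[0,0,0],0]]'
python3 aim.py .5733 .1865 .13 -6
```

```text
time: 32.8
tool_pos: [0.5741, 0.1877, 0.131]
tool_rot: [0.0, 0.744, 0.669, 0.001]
contact_force: [-0.1, 0.7, -0.1]
gripper_width: 0.702
grasp_force: 0.0
time: 33.4
tool_pos: [0.5748, 0.188, 0.1319]
tool_rot: [0.001, 0.744, 0.669, 0.002]
contact_force: [0.7, -0.2, 5.8]
gripper_width: 0.215
grasp_force: 58.7
t 33.4 pos [0.5748 0.188  0.1319] yaw -6.1 tilt z [ 0.004  0.001 -1.   ] w 0.21 gf 58.7
turn z rad -0.001 shift mm [-1.6 -1.3  1.9]
```

```bash
python3 -m inch '[[[-0.0044,0,-0.0076],[0,0,0],0],[[-0.0051,0,-0.0072],[0,0,0],0],[[-0.0058,0,-0.0066],[0,0,0],0],[[-0.0064,0,-0.006],[0,0,0],0],[[0,0,0],[0,0,0],0]]'
python3 -m inch '[[[-0.007,0,-0.0053],[0,0,0],0],[[-0.0075,0,-0.0046],[0,0,0],0],[[-0.008,0,-0.0038],[0,0,0],0],[[-0.0082,0,-0.0031],[0,0,0],0],[[0,0,0],[0,0,0],0]]'
python3 aim.py .5733 .1865 .13 -6
python3 - <<'E'
from h import *
im,d,P=shot("side","sd2")
cv2.imwrite('pics/sd2c.png',cv2.resize(im[100:300,200:420,::-1],None,fx=3,fy=3,interpolation=cv2.INTER_CUBIC))
E
```

```text
time: 33.9
tool_pos: [0.572, 0.1646, 0.157]
tool_rot: [0.002, 0.744, 0.669, 0.0]
contact_force: [6.3, -3.3, -4.7]
gripper_width: 0.206
grasp_force: 59.0
time: 34.4
tool_pos: [0.5685, 0.1326, 0.1722]
tool_rot: [0.003, 0.744, 0.669, -0.001]
contact_force: [8.0, -7.2, -9.4]
gripper_width: 0.196
grasp_force: 59.6
t 34.4 pos [0.5685 0.1326 0.1722] yaw -6.1 tilt z [ 0.002 -0.006 -1.   ] w 0.2 gf 59.6
turn z rad -0.001 shift mm [54.4 -1.  41.9]
```

View pics/sd2c.png

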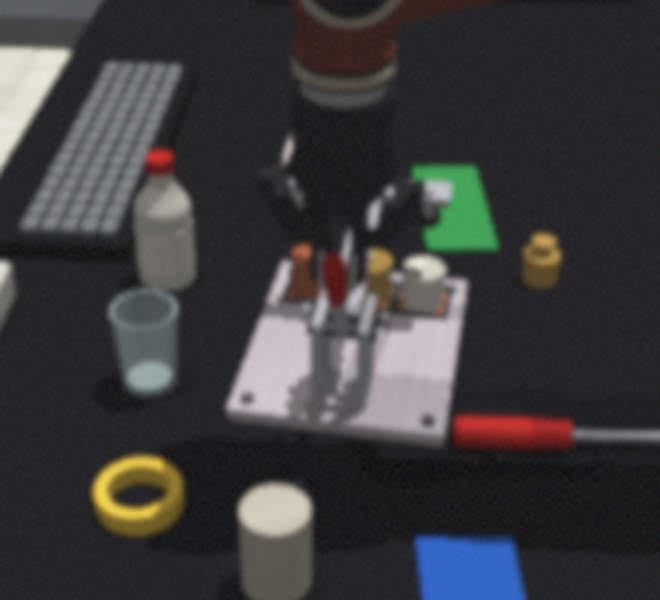

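```bash
python3 -m inch '[[[-0.0085,0.001,-0.0015],[0,0,0],0],[[-0.0087,0,-0.0012],[0,0,0],0],[[-0.0088,0,0],[0,0,0],0],[[-0.0088,0,0],[0,0,0],0],[[0,0,0],[0,0,0],0]]'
python3 aim.py .5733 .1865 .13 -6
```

```text
time: 34.95
tool_pos: [0.565, 0.1001, 0.1769]
tool_rot: [0.0, 0.744, 0.668, 0.0]
contact_force: [0.9, 0.6, 0.3]
gripper_width: 0.004
grasp_force: 0.0
t 35.0 pos [0.565  0.1001 0.1769] yaw -6.1 tilt z [ 0.  0. -1.] w 0.0 gf 0.0
turn z rad -0.002 shift mm [86.8 -0.8 46.9]
```

Run:
```python
from h import *
a=shot("scene","sc3")[0]; b=shot("side","sd3")[0]
im=np.hstack([cv2.resize(a[120:290,230:400,::-1],(400,400),interpolation=cv2.INTER_CUBIC),cv2.resize(b[110:260,240:390,::-1],(400,400),interpolation=cv2.INTER_CUBIC)])
cv2.imwrite('pics/c3.png',im)
for c in("scene","side"): print([(np.round(r["point"],3),round(r["score"],2)) for n in("handle_grip","clamp_arm") for r in manip.look_for(c,n)[:2]])
```

```text
[(array([0.566, 0.122, 0.16 ]), 0.71), (array([ 0.61 , -0.263,  0.116]), 0.32), (array([ 0.562, -0.028,  0.114]), 0.65), (array([0.731, 0.083, 0.053]), 0.36)]
[(array([0.567, 0.136, 0.157]), 0.69), (array([ 0.75 , -0.066,  0.071]), 0.68), (array([ 0.551, -0.039,  0.104]), 0.73)]
```

View pics/c3.png

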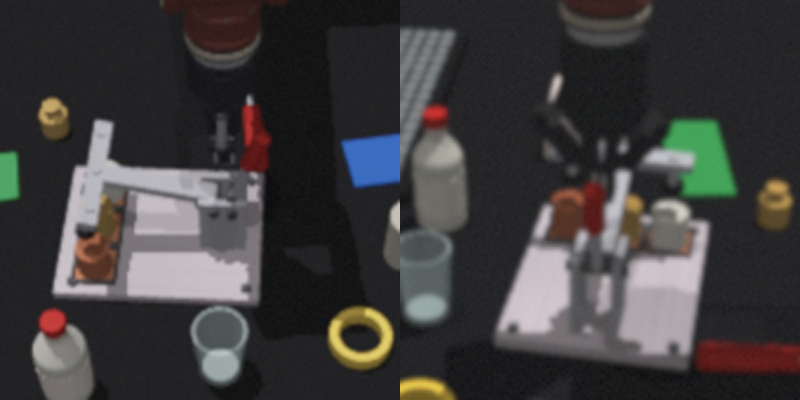

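The handle slipped out and stands about 0.23 rad to +y, its grip at (255,135) in the scene half, and the closed fingers are on its -y side at (222,140). I'll go over it and push from behind with shut fingers.

```bash
python3 -m inch '[[[0,0,-0.03],[0,0,0],0],[[0,0,-0.04],[0,0,0],0],[[0.03,-0.001,0],[0,0,0],0],[[0.045,0,0],[0,0,0],0],[[0,0,0],[0,0,0],0],[[0,0,0.03],[0,0,0],0],[[0,0,0.035],[0,0,0],0],[[0,0,0],[0,0,0],0]]'
python3 -m inch '[[[-0.008,0,0],[0,0,0],0],[[-0.008,0,0],[0,0,0],0],[[-0.008,0,0],[0,0,0],0],[[0,0,0],[0,0,0],0]]'
python3 -m inch '[[[-0.006,0,0],[0,0,0],0],[[-0.006,0,0],[0,0,0],0],[[-0.006,0,0],[0,0,0],0],[[0,0,0],[0,0,0],0]]'
```

```text
time: 36.05
tool_pos: [0.5684, 0.175, 0.1755]
tool_rot: [-0.003, 0.743, 0.669, -0.005]
contact_force: [-0.7, -0.8, -0.5]
gripper_width: -0.004
grasp_force: 0.0
time: 36.45
tool_pos: [0.5704, 0.1505, 0.1837]
tool_rot: [0.001, 0.744, 0.668, 0.001]
contact_force: [0.5, -0.4, -0.1]
gripper_width: 0.0
grasp_force: 0.0
time: 36.85
tool_pos: [0.5676, 0.1331, 0.1818]
tool_rot: [0.0, 0.744, 0.668, -0.0]
contact_force: [-0.2, 0.7, -0.1]
gripper_width: 0.001
grasp_force: 0.0
```

```bash
python3 -m inch '[[[-0.006,0,0],[0,0,0],0],[[-0.006,0,0],[0,0,0],0]]'
python3 -m inch '[[[-0.006,0,0],[0,0,0],0],[[-0.006,0,0],[0,0,0],0]]'
python3 - <<'E'
from h import *
a=shot("scene","sc4")[0]; b=shot("side","sd4")[0]
im=np.hstack([cv2.resize(a[120:290,230:400,::-1],(400,400),interpolation=cv2.INTER_CUBIC),cv2.resize(b[110:260,240:390,::-1],(400,400),interpolation=cv2.INTER_CUBIC)])
cv2.imwrite('pics/c4.png',im)
for c in("scene","side"): print([(np.round(r["point"],3),round(r["score"],2)) for n in("handle_grip","clamp_arm") for r in manip.look_for(c,n)[:2]])
E
```

```text
time: 37.05
tool_pos: [0.5664, 0.1222, 0.1819]
tool_rot: [-0.0, 0.743, 0.669, 0.001]
contact_force: [-0.2, 3.3, 1.7]
gripper_width: -0.003
grasp_force: 1.6
time: 37.25
tool_pos: [0.565, 0.1096, 0.1817]
tool_rot: [-0.0, 0.743, 0.669, -0.0]
contact_force: [-0.5, 1.6, 1.3]
gripper_width: 0.002
grasp_force: 0.6
[(array([0.582, 0.026, 0.014]), 0.64), (array([0.563, 0.083, 0.16 ]), 0.62), (array([ 0.561, -0.036,  0.097]), 0.73), (array([ 0.607, -0.269,  0.112]), 0.33)]
[(array([0.562, 0.104, 0.109]), 0.46), (array([ 0.552, -0.04 ,  0.09 ]), 0.97)]
```

View pics/c4.png

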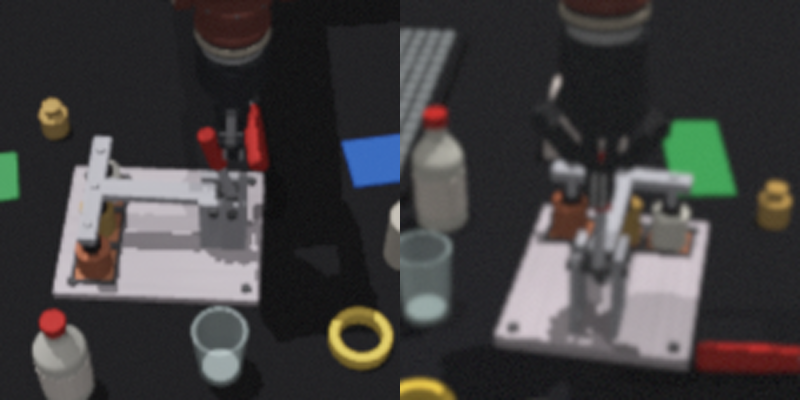

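Correction: the red thing at (257,135) is the screwdriver on the bench. The handle is at (208,148), ahead of the fingers, and moving. I'll keep pushing to the stop.

```bash
python3 -m inch '[[[-0.005,0,0],[0,0,0],0],[[-0.004,0,0],[0,0,0],0]]'
python3 -m inch '[[[-0.003,0,0],[0,0,0],0],[[0,0,0],[0,0,0],0]]'
python3 -m inch '[[[-0.003,0,0],[0,0,0],0],[[0,0,0],[0,0,0],0]]'
```

```text
time: 37.75
tool_pos: [0.5641, 0.1022, 0.1815]
tool_rot: [-0.001, 0.744, 0.669, 0.001]
contact_force: [2.5, 12.0, -2.2]
gripper_width: 0.002
grasp_force: 5.6
time: 37.95
tool_pos: [0.564, 0.1018, 0.1815]
tool_rot: [-0.003, 0.743, 0.669, 0.004]
contact_force: [2.4, 14.6, -2.8]
gripper_width: 0.001
grasp_force: 6.5
time: 38.15
tool_pos: [0.5639, 0.1013, 0.1816]
tool_rot: [-0.005, 0.743, 0.669, 0.006]
contact_force: [3.6, 21.8, -3.5]
gripper_width: 0.001
grasp_force: 10.1
```

```bash
python3 -m inch '[[[0.01,0,0],[0,0,0],0],[[0.02,0,0],[0,0,0],0],[[0,0,-0.04],[0,0,0],0],[[0,0,-0.04],[0,0,0],0],[[0,0,-0.04],[0,0,0],0],[[-0.04,0,0],[0,0,0],0.7],[[-0.045,0,0],[0,0,0],0.7],[[-0.045,0,0],[0,0,0],0.7]]'
python3 -m inch '[[[-0.045,0,0],[0,0,0],0.7],[[-0.045,0,0],[0,0,0],0.7],[[-0.045,0,0],[0,0,0],0.7],[[-0.045,0,0],[0,0,0],0.7],[[-0.045,0,0],[0,0,0],0.7],[[-0.045,0,0],[0,0,0],0.7],[[-0.04,0.02,0],[0,0,0],0.7],[[-0.04,0.02,0],[0,0,0],0.7]]'
python3 -m inch '[[[-0.02,0.02,0],[0,0,0],0.7],[[0,0,0],[0,0,0],0.7],[[0,0,0],[0,0,0],0.7],[[0,0,0],[0,0,0],0.7]]'
python3 - <<'E'
from h import *
im,d,P=shot("wrist","w5"); np.save('w5.npy',P)
b=shot("side","sd5")[0]
cv2.imwrite('pics/c5.png',np.hstack([im[:300,120:520,::-1],cv2.resize(b[110:260,225:375,::-1],(300,300),interpolation=cv2.INTER_CUBIC)]))
for c in("scene","side"):
  if c=="scene": shot("scene")
  print([(np.round(r["point"],3),round(r["score"],2)) for n in("handle_grip","clamp_arm") for r in manip.look_for(c,n)[:2]])
E
python3 aim.py .61 -.285 .3 -6
```

```text
time: 38.95
tool_pos: [0.5527, -0.0058, 0.3024]
tool_rot: [0.001, 0.743, 0.669, 0.0]
contact_force: [1.0, -0.8, -0.6]
gripper_width: 0.505
grasp_force: 0.0
time: 39.75
tool_pos: [0.5551, -0.359, 0.302]
tool_rot: [0.0, 0.744, 0.668, -0.0]
contact_force: [0.0, 0.6, 1.6]
gripper_width: 0.704
grasp_force: 0.0
time: 40.15
tool_pos: [0.5731, -0.3778, 0.3018]
tool_rot: [-0.0, 0.743, 0.669, -0.0]
contact_force: [-0.5, -0.3, 0.1]
gripper_width: 0.701
grasp_force: 0.0
[(array([0.564, 0.082, 0.16 ]), 0.61), (array([ 0.563, -0.034,  0.096]), 0.59)]
[(array([0.562, 0.092, 0.15 ]), 0.71), (array([ 0.602, -0.255,  0.098]), 0.71), (array([ 0.605, -0.04 ,  0.038]), 0.69)]
t 40.5 pos [ 0.5734 -0.3781  0.3021] yaw -6.0 tilt z [ 0. -0. -1.] w 0.7 gf 0.0
turn z rad -0.001 shift mm [96.5 26.7  2. ]
```

View pics/c5.png

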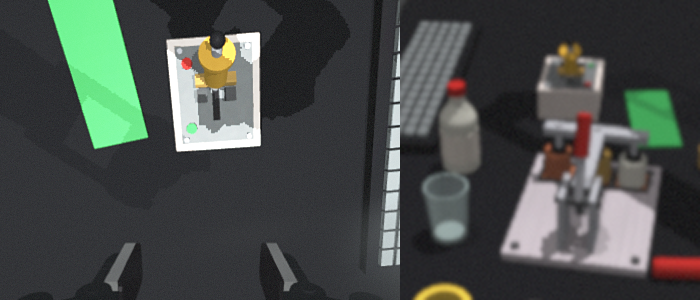

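The clamp is shut: the beam is level over the pucks and the handle (582,135) leans to -y. The box is in the wrist view at crop (168–260, 33–150), with the lever at the red (off) end. I'll fit the box pose.

Run:
```python
from h import *
im=cv2.imread('pics/w5.png')[...,::-1]
hsv=cv2.cvtColor(np.ascontiguousarray(im),cv2.COLOR_RGB2HSV).astype(int); H,S,V=hsv[...,0],hsv[...,1],hsv[...,2]
w=np.zeros(H.shape,bool); w[20:165,275:395]=1
blob("wrist",im,w&(S<45)&(V>165),.055,'rim')
blob("wrist",im,w&(S<60)&(V>100),.055,'top')
blob("wrist",im,w&(H>18)&(H<32)&(S>90)&(V>80),.107,'yellow')
blob("wrist",im,w&((H<8)|(H>172))&(S>110),.055,'red')
blob("wrist",im,w&(H>45)&(H<85)&(S>90),.055,'green')
P=np.load('w5.npy'); m=w&(H>18)&(H<32)&(S>90)&(V>80); q=P[m]; q=q[(q[:,2]>.08)&(q[:,2]<.2)]
print('yellow cloud',np.median(q,0).round(3),q[:,2].max().round(3))
print(proj("wrist",[[.6,-.28,.055]]))
k=w&(V<60)&(P[...,2]>.12)&(P[...,2]<.17); print('ball',k.sum(),np.median(P[k],0).round(3))
```

```text
wrist rim 4869 px [330. 100.] mean [ 592.5 -300.1] rect [ 598.4 -293.8] [121.4 101.1] 88.0
wrist top 7628 px [336.  98.] mean [ 598.7 -297.9] rect [ 598.1 -294. ] [122.3 101.7] 88.0
wrist yellow 1471 px [336.  66.] mean [ 598.8 -269.2] rect [ 599.1 -266. ] [44.1 39.5] 84.0
wrist red 102 px [306.  63.] mean [ 569.8 -257.3] rect [ 569.8 -257.3] [11.2 11.4] 18.3
wrist green 80 px [311. 128.] mean [ 567.4 -327.6] rect [ 567.4 -327.9] [10.3 10.6] 84.0
yellow cloud [ 0.597 -0.267  0.116] 0.137
[[335.40072437  81.93256702]]
ball 196 [ 0.599 -0.253  0.139]
```

```bash
cat > lev.py <<'E'
# lev.py r lean : TCP at distance r (m) from hinge along lever direction 'lean' (+ towards +y), tool aligned with tool tilt=lean
import sys; from h import *
r,l=map(float,sys.argv[1:3]); t=float(sys.argv[3]) if len(sys.argv)>3 else l
yaw=np.radians(-2); hx=np.array([np.cos(yaw),np.sin(yaw),0]); hy=np.array([-np.sin(yaw),np.cos(yaw),0]); hz=np.array([0,0,1.])
h=np.array([.5983,-.294,.030]); T=h+r*(np.sin(l)*hy+np.cos(l)*hz)
Rd=np.c_[hy,hx,-hz]@R.from_rotvec([0,-t,0]).as_matrix()
s=manip.state(); q=np.array(s["tool_rot"]); Rm=R.from_quat(q[[1,2,3,0]]).as_matrix(); p=np.array(s["tool_pos"])
d=p-h; print('t',round(s["time"],2),'at r,lean',np.hypot(d@hy,d@hz).round(4),np.arctan2(d@hy,d@hz).round(3),'x off mm',(d@hx*1000).round(1),'w',round(s["gripper_width"],3),'gf',round(float(s["grasp_force"]),1),'F',np.round(s["contact_force"],1))
print('rotvec left',R.from_matrix(Rm.T@Rd).as_rotvec().round(3),'shift(final axes) mm',((T-p)@Rd*1000).round(1),'shift(now) mm',((T-p)@Rm*1000).round(1))
E
python3 -m inch '[[[0,0,0],[0,0,-0.07],0.6],[[0,0,0],[0,-0.127,0],0.6],[[0,0,0],[0,-0.127,0],0.6],[[0,0,0],[0,-0.126,0],0.6],[[0,0,0],[0,0,0],0.6],[[0,0,0],[0,0,0],0.6]]'
python3 lev.py .181 .38
```

```text
time: 41.1
tool_pos: [0.5735, -0.378, 0.3017]
tool_rot: [0.13, 0.707, 0.682, -0.135]
contact_force: [-0.7, 0.3, -0.3]
gripper_width: 0.603
grasp_force: 0.0
t 41.1 at r,lean 0.2846 -0.302 x off mm -21.9 w 0.603 gf 0.0 F [-0.7  0.3 -0.3]
rotvec left [-0.    -0.002 -0.   ] shift(final axes) mm [179.5  21.9  39.9] shift(now) mm [179.4  21.9  40.3]
```

```bash
python3 -m inch '[[[0.045,0.0055,0],[0,0,0],0.6],[[0.045,0.0055,0],[0,0,0],0.6],[[0.045,0.0055,0],[0,0,0],0.6],[[0.0445,0.0055,0],[0,0,0],0.6],[[0,0,0.03],[0,0,0],0.6],[[0,0,0],[0,0,0],0.6],[[0,0,0],[0,0,0],0.6],[[0,0,0],[0,0,0],0.6]]'
python3 lev.py .081 .38
python3 - <<'E'
from h import *
b=shot("wrist","w6")[0]; a=shot("side","sd6")[0]
cv2.imwrite('pics/c6.png',np.hstack([b[100:400,120:520,::-1],cv2.resize(a[90:190,260:360,::-1],(300,300),interpolation=cv2.INTER_CUBIC)]))
E
```

```text
time: 41.9
tool_pos: [0.6017, -0.2254, 0.2094]
tool_rot: [0.132, 0.708, 0.681, -0.135]
contact_force: [-0.1, 0.1, 0.4]
gripper_width: 0.603
grasp_force: 0.0
t 41.9 at r,lean 0.1921 0.366 x off mm 1.0 w 0.603 gf 0.0 F [-0.1  0.1  0.4]
rotvec left [ 0.001  0.    -0.004] shift(final axes) mm [  2.8  -1.  111. ] shift(now) mm [  2.8  -1.1 111. ]
```

View pics/c6.png

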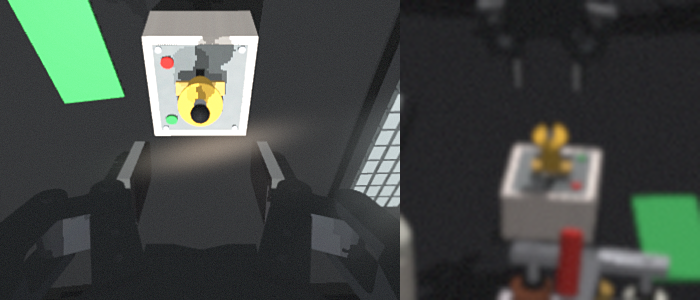

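The ball (200,113) is centred between the fingers (130 and 270). I'll descend along the lever.

```bash
python3 -m inch '[[[0.0028,-0.001,0],[0,0,0],0.6],[[0,0,0.03],[0,0,0],0.6],[[0,0,0.03],[0,0,0],0.6],[[0,0,0.025],[0,0,0],0.6],[[0,0,0.015],[0,0,0],0.6],[[0,0,0.01],[0,0,0],0.6],[[0,0,0],[0,0,0],0.6]]'
python3 lev.py .081 .38
python3 -m inch '[[[0,0,0],[0,0,0],0.45],[[0,0,0],[0,0,0],0.35],[[0,0,0],[0,0,0],0.2],[[0,0,0],[0,0,0],0],[[0,0,0],[0,0,0],0],[[0,0,0],[0,0,0],0]]'
python3 lev.py .081 .38
```

```text
time: 42.7
tool_pos: [0.5982, -0.2622, 0.1032]
tool_rot: [0.13, 0.707, 0.682, -0.136]
contact_force: [-0.0, -0.2, -0.3]
gripper_width: 0.602
grasp_force: 0.0
t 42.7 at r,lean 0.0798 0.41 x off mm -1.3 w 0.602 gf 0.0 F [-0.  -0.2 -0.3]
rotvec left [-0.002 -0.001 -0.001] shift(final axes) mm [-2.4  1.3 -1.3] shift(now) mm [-2.4  1.3 -1.3]
time: 43.3
tool_pos: [0.6, -0.2622, 0.1059]
tool_rot: [0.133, 0.707, 0.682, -0.135]
contact_force: [1.5, 2.2, 5.4]
gripper_width: 0.367
grasp_force: 59.3
t 43.3 at r,lean 0.0823 0.398 x off mm 0.6 w 0.367 gf 59.3 F [1.5 2.2 5.4]
rotvec left [ 0.003  0.001 -0.002] shift(final axes) mm [-1.5 -0.6  1.3] shift(now) mm [-1.5 -0.6  1.3]
```

```bash
python3 -m inch '[[[0,0,-0.005],[0,0,0],0],[[0,0,-0.005],[0,0,0],0],[[0,0,-0.004],[0,0,0],0],[[0,0,0],[0,0,0],0],[[0,0,0],[0,0,0],0]]'
python3 lev.py .095 .38
python3 - <<'E'
from h import *
a=shot("side","sd7")[0]; b=shot("scene","sc7")[0]
cv2.imwrite('pics/c7.png',np.hstack([cv2.resize(b[150:260,130:240,::-1],(400,400),interpolation=cv2.INTER_CUBIC),cv2.resize(a[90:190,260:360,::-1],(400,400),interpolation=cv2.INTER_CUBIC)]))
E
```

```text
time: 43.8
tool_pos: [0.5997, -0.2575, 0.1168]
tool_rot: [0.133, 0.706, 0.682, -0.135]
contact_force: [7.1, -5.5, -4.0]
gripper_width: 0.365
grasp_force: 59.8
t 43.8 at r,lean 0.0942 0.398 x off mm 0.1 w 0.365 gf 59.8 F [ 7.1 -5.5 -4. ]
rotvec left [ 0.003  0.001 -0.001] shift(final axes) mm [-1.7 -0.1 -0.9] shift(now) mm [-1.7 -0.1 -0.9]
```

View pics/c7.png

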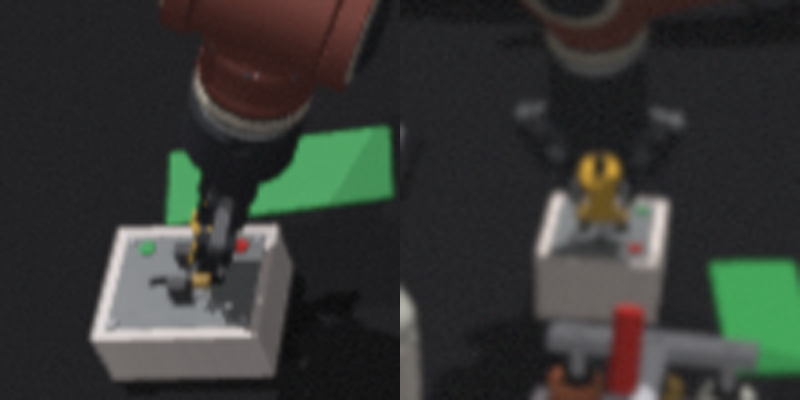

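```bash
python3 -m inch '[[[-0.001,0.001,-0.001],[0,0,0],0],[[-0.0121,0,0.0008],[0,0.1267,0],0],[[-0.0121,0,0.0008],[0,0.1267,0],0],[[0,0,0],[0,0,0],0]]'
python3 lev.py .095 .127
python3 -m inch '[[[-0.0121,0,0.0008],[0,0.1267,0],0],[[0,0,0],[0,0,0],0]]'
python3 lev.py .095 0
```

```text
time: 44.3
tool_pos: [0.5989, -0.284, 0.1241]
tool_rot: [0.044, 0.72, 0.691, -0.044]
contact_force: [6.2, -0.8, -5.3]
gripper_width: 0.363
grasp_force: 60.1
t 44.3 at r,lean 0.0946 0.106 x off mm 0.2 w 0.363 gf 60.1 F [ 6.2 -0.8 -5.3]
rotvec left [ 0.001 -0.002 -0.005] shift(final axes) mm [ 1.9 -0.2 -0.4] shift(now) mm [ 1.9 -0.2 -0.4]
time: 44.5
tool_pos: [0.5984, -0.2953, 0.1238]
tool_rot: [-0.0, 0.721, 0.693, 0.001]
contact_force: [6.0, -0.9, -6.9]
gripper_width: 0.367
grasp_force: 60.3
t 44.5 at r,lean 0.0938 -0.013 x off mm 0.1 w 0.367 gf 60.3 F [ 6.  -0.9 -6.9]
rotvec left [ 0.001 -0.002 -0.004] shift(final axes) mm [ 1.3 -0.1 -1.2] shift(now) mm [ 1.3 -0.2 -1.2]
```

```bash
python3 -m inch '[[[-0.0121,0,0],[0,0.1267,0],0],[[-0.0121,0,0.0008],[0,0.1267,0],0],[[-0.0121,0,0.0008],[0,0.1267,0],0],[[0,0,0],[0,0,0],0]]'
python3 lev.py .095 -.38
python3 -m inch '[[[-0.002,0,0],[0,0,0],0],[[0,0,0],[0,0,0],0]]'
python3 lev.py .081 -.38
```

```text
time: 44.9
tool_pos: [0.5972, -0.327, 0.1158]
tool_rot: [-0.136, 0.707, 0.68, 0.141]
contact_force: [6.7, 7.2, -3.7]
gripper_width: 0.364
grasp_force: 60.5
t 44.9 at r,lean 0.0919 -0.367 x off mm 0.0 w 0.364 gf 60.5 F [ 6.7  7.2 -3.7]
rotvec left [ 0.001 -0.013 -0.005] shift(final axes) mm [-1.2 -0.  -3.1] shift(now) mm [-1.1 -0.  -3.1]
time: 45.1
tool_pos: [0.5973, -0.3272, 0.1162]
tool_rot: [-0.134, 0.706, 0.681, 0.138]
contact_force: [5.3, 8.1, -3.1]
gripper_width: 0.366
grasp_force: 60.6
t 45.1 at r,lean 0.0924 -0.368 x off mm 0.2 w 0.366 gf 60.6 F [ 5.3  8.1 -3.1]
rotvec left [-0.001 -0.007 -0.001] shift(final axes) mm [-1.1 -0.2 11.4] shift(now) mm [-1.2 -0.2 11.4]
```

```bash
python3 -m inch '[[[0,0,0.005],[0,0,0],0],[[0,0,0.005],[0,0,0],0],[[0,0,0.002],[0,0,0],0],[[0,0,0],[0,0,0],0]]'
python3 lev.py .081 -.38
python3 -m inch '[[[0,0,0],[0,0,0],0.6],[[0,0,0],[0,0,0],0.6],[[0,0,0],[0,0,0],0.6],[[0,0,-0.02],[0,0,0],0.6],[[0,0,-0.04],[0,0,0],0.6],[[0,0,-0.04],[0,0,0],0.6],[[0,0,0],[0,0,0],0.6],[[0,0,0],[0,0,0],0.6]]'
python3 lev.py .081 -.38
python3 - <<'E'
from h import *
a=shot("side","sd8")[0]; b=shot("scene","sc8")[0]
cv2.imwrite('pics/c8.png',np.hstack([cv2.resize(b[150:260,130:240,::-1],(400,400),interpolation=cv2.INTER_CUBIC),cv2.resize(a[90:190,260:360,::-1],(400,400),interpolation=cv2.INTER_CUBIC)]))
E
```

```text
time: 45.5
tool_pos: [0.5976, -0.3235, 0.1069]
tool_rot: [-0.133, 0.706, 0.682, 0.137]
contact_force: [2.6, 4.7, 2.1]
gripper_width: 0.366
grasp_force: 60.8
t 45.5 at r,lean 0.0824 -0.367 x off mm 0.4 w 0.366 gf 60.8 F [2.6 4.7 2.1]
rotvec left [-0.001 -0.005 -0.001] shift(final axes) mm [-1.1 -0.4  1.4] shift(now) mm [-1.1 -0.4  1.4]
time: 46.3
tool_pos: [0.5962, -0.3641, 0.2014]
tool_rot: [-0.13, 0.707, 0.682, 0.136]
contact_force: [-0.3, 1.2, -0.7]
gripper_width: 0.6
grasp_force: 0.0
t 46.3 at r,lean 0.1852 -0.388 x off mm 0.3 w 0.6 gf 0.0 F [-0.3  1.2 -0.7]
rotvec left [ 0.002  0.002 -0.001] shift(final axes) mm [  1.6  -0.3 104.2] shift(now) mm [  1.8  -0.6 104.2]
```

View pics/c8.png

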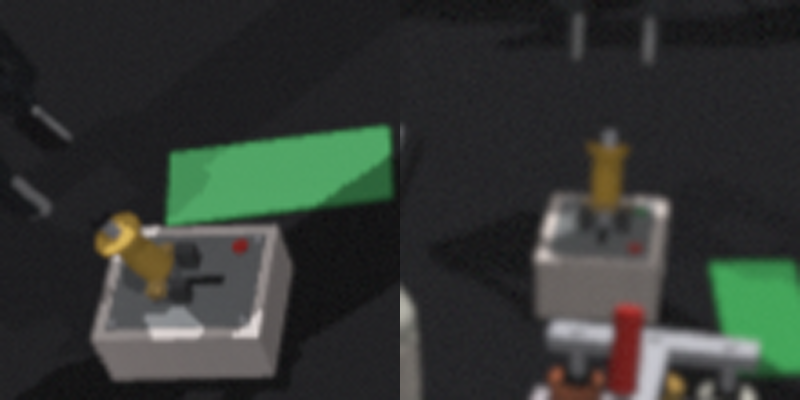

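The lever is on, leaning towards -y with the collar at (135,255) and back at its down radius. Dwell now.

```bash
Z='x'
python3 -m inch '[[[0,0,0],[0,0,0],0.6],[[0,0,0],[0,0,0],0.6],[[0,0,0],[0,0,0],0.6],[[0,0,0],[0,0,0],0.6],[[0,0,0],[0,0,0],0.6],[[0,0,0],[0,0,0],0.6],[[0,0,0],[0,0,0],0.6],[[0,0,0],[0,0,0],0.6]]' >/dev/null
python3 -m inch '[[[0,0,0],[0,0,0],0.6],[[0,0,0],[0,0,0],0.6],[[0,0,0],[0,0,0],0.6],[[0,0,0],[0,0,0],0.6],[[0,0,0],[0,0,0],0.6],[[0,0,0],[0,0,0],0.6],[[0,0,0],[0,0,0],0.6],[[0,0,0],[0,0,0],0.6]]' >/dev/null
python3 -m inch '[[[0,0,0],[0,0,0],0.6],[[0,0,0],[0,0,0],0.6],[[0,0,0],[0,0,0],0.6],[[0,0,0],[0,0,0],0.6],[[0,0,0],[0,0,0],0.6],[[0,0,0],[0,0,0],0.6],[[0,0,0],[0,0,0],0.6],[[0,0,0],[0,0,0],0.6]]' >/dev/null
python3 -m inch '[[[0,0,0],[0,0,0],0.6],[[0,0,0],[0,0,0],0.6],[[0,0,0],[0,0,0],0.6],[[0,0,0],[0,0,0],0.6],[[0,0,0],[0,0,0],0.6],[[0,0,0],[0,0,0],0.6],[[0,0,0],[0,0,0],0.6],[[0,0,0],[0,0,0],0.6]]' >/dev/null
python3 -m inch '[[[0,0,0],[0,0,0],0.6],[[0,0,0],[0,0,0],0.6],[[0,0,0],[0,0,0],0.6],[[0,0,0],[0,0,0],0.6],[[0,0,0],[0,0,0],0.6],[[0,0,0],[0,0,0],0.6],[[0,0,0],[0,0,0],0.6],[[0,0,0],[0,0,0],0.6]]' >/dev/null
python3 -m inch '[[[0,0,0],[0,0,0],0.6],[[0,0,0],[0,0,0],0.6],[[0,0,0],[0,0,0],0.6],[[0,0,0],[0,0,0],0.6],[[0,0,0],[0,0,0],0.6],[[0,0,0],[0,0,0],0.6],[[0,0,0],[0,0,0],0.6],[[0,0,0],[0,0,0],0.6]]' >/dev/null
python3 -m inch '[[[0,0,0],[0,0,0],0.6],[[0,0,0],[0,0,0],0.6],[[0,0,0],[0,0,0],0.6],[[0,0,0],[0,0,0],0.6],[[0,0,0],[0,0,0],0.6],[[0,0,0],[0,0,0],0.6],[[0,0,0],[0,0,0],0.6],[[0,0,0],[0,0,0],0.6]]' >/dev/null
python3 -m inch '[[[0.0015,0,0.02],[0,0,0],0.6],[[0,0,0.03],[0,0,0],0.6],[[0,0,0.025],[0,0,0],0.6],[[0,0,0.019],[0,0,0],0.6],[[0,0,0.01],[0,0,0],0.6],[[0,0,0],[0,0,0],0.6]]'
python3 lev.py .081 -.38
```

```text
time: 52.6
tool_pos: [0.5969, -0.3221, 0.1024]
tool_rot: [-0.133, 0.707, 0.682, 0.136]
contact_force: [-0.4, -0.8, 0.5]
gripper_width: 0.6
grasp_force: 0.0
t 52.6 at r,lean 0.0777 -0.371 x off mm -0.4 w 0.6 gf 0.0 F [-0.4 -0.8  0.5]
rotvec left [-0.002 -0.002 -0.001] shift(final axes) mm [-0.7  0.4 -3.4] shift(now) mm [-0.7  0.4 -3.4]
```

```bash
python3 -m inch '[[[0,0,-0.002],[0,0,0],0.45],[[0,0,0],[0,0,0],0.35],[[0,0,0],[0,0,0],0.2],[[0,0,0],[0,0,0],0],[[0,0,0],[0,0,0],0],[[0,0,0],[0,0,0],0]]'
python3 lev.py .081 -.38
python3 -m inch '[[[0,0,-0.005],[0,0,0],0],[[0,0,-0.005],[0,0,0],0],[[0,0,-0.005],[0,0,0],0],[[0,0,0],[0,0,0],0],[[0,0,0],[0,0,0],0]]'
python3 lev.py .095 -.38
```

```text
time: 53.2
tool_pos: [0.598, -0.325, 0.1077]
tool_rot: [-0.13, 0.707, 0.682, 0.136]
contact_force: [-2.1, -2.5, 6.0]
gripper_width: 0.366
grasp_force: 59.1
t 53.2 at r,lean 0.0837 -0.379 x off mm 0.7 w 0.366 gf 59.1 F [-2.1 -2.5  6. ]
rotvec left [ 0.002  0.002 -0.001] shift(final axes) mm [-0.1 -0.7  2.7] shift(now) mm [-0.1 -0.7  2.7]
time: 53.7
tool_pos: [0.5974, -0.3289, 0.1191]
tool_rot: [-0.131, 0.707, 0.682, 0.136]
contact_force: [4.4, 1.3, -5.5]
gripper_width: 0.367
grasp_force: 59.8
t 53.7 at r,lean 0.0957 -0.374 x off mm 0.3 w 0.367 gf 59.8 F [ 4.4  1.3 -5.5]
rotvec left [ 0.001 -0.001 -0.001] shift(final axes) mm [-0.6 -0.3  0.7] shift(now) mm [-0.6 -0.3  0.7]
```

```bash
python3 -m inch '[[[0.0121,0,0.0006],[0,-0.1267,0],0],[[0.0121,0,0.0006],[0,-0.1267,0],0],[[0.0121,0,0.0006],[0,-0.1267,0],0],[[0,0,0],[0,0,0],0]]'
python3 lev.py .095 0
python3 -m inch '[[[0.0121,0,0.0006],[0,-0.1267,0],0],[[0.0121,0,0.0006],[0,-0.1267,0],0],[[0.0121,0,0.0006],[0,-0.1267,0],0],[[0.001,0,0],[0,0,0],0],[[0,0,0],[0,0,0],0]]'
python3 lev.py .082 .38
```

```text
time: 54.1
tool_pos: [0.5988, -0.2904, 0.1269]
tool_rot: [0.0, 0.718, 0.696, -0.0]
contact_force: [3.0, 0.2, -6.6]
gripper_width: 0.363
grasp_force: 60.3
t 54.1 at r,lean 0.097 0.038 x off mm 0.4 w 0.363 gf 60.3 F [ 3.   0.2 -6.6]
rotvec left [0.    0.    0.003] shift(final axes) mm [-3.7 -0.4  1.9] shift(now) mm [-3.7 -0.4  1.9]
time: 54.6
tool_pos: [0.6, -0.258, 0.1203]
tool_rot: [0.13, 0.707, 0.682, -0.136]
contact_force: [3.9, -1.0, -6.7]
gripper_width: 0.369
grasp_force: 60.5
t 54.6 at r,lean 0.0972 0.38 x off mm 0.5 w 0.369 gf 60.5 F [ 3.9 -1.  -6.7]
rotvec left [-0.001 -0.001 -0.   ] shift(final axes) mm [-0.  -0.5 15.2] shift(now) mm [-0.  -0.5 15.2]
```

```bash
python3 -m inch '[[[0.002,0,0],[0,0,0],0],[[0.001,0,0],[0,0,0],0],[[0,0,0],[0,0,0],0]]'
python3 -m inch '[[[0,0,0.005],[0,0,0],0],[[0,0,0.005],[0,0,0],0],[[0,0,0.003],[0,0,0],0],[[0,0,0],[0,0,0],0]]'
python3 lev.py .081 .38
python3 -m inch '[[[0,0,0],[0,0,0],0.6],[[0,0,0],[0,0,0],0.6],[[0,0,0],[0,0,0],0.6],[[0,0,-0.02],[0,0,0],0.6],[[0,0,-0.04],[0,0,0],0.6],[[0,0,-0.045],[0,0,0],0.6],[[0,0,-0.045],[0,0,0],0.6],[[0,0,0],[0,0,0],0.6]]'
python3 - <<'E'
from h import *
a=shot("side","sd9")[0]; b=shot("scene","sc9")[0]
cv2.imwrite('pics/c9.png',np.hstack([cv2.resize(b[150:260,130:240,::-1],(400,400),interpolation=cv2.INTER_CUBIC),cv2.resize(a[90:190,260:360,::-1],(400,400),interpolation=cv2.INTER_CUBIC)]))
E
```

```text
time: 54.9
tool_pos: [0.6001, -0.2574, 0.1203]
tool_rot: [0.132, 0.707, 0.681, -0.136]
contact_force: [3.0, -7.6, -4.1]
gripper_width: 0.365
grasp_force: 60.5
time: 55.3
tool_pos: [0.6, -0.2623, 0.1083]
tool_rot: [0.132, 0.707, 0.681, -0.136]
contact_force: [1.3, -5.2, -0.8]
gripper_width: 0.364
grasp_force: 60.6
t 55.3 at r,lean 0.0845 0.385 x off mm 0.5 w 0.364 gf 60.6 F [ 1.3 -5.2 -0.8]
rotvec left [-0.001  0.001 -0.003] shift(final axes) mm [-0.4 -0.5  3.5] shift(now) mm [-0.4 -0.5  3.5]
time: 56.1
tool_pos: [0.6052, -0.2032, 0.2558]
tool_rot: [0.137, 0.707, 0.681, -0.133]
contact_force: [0.6, 0.0, 1.3]
gripper_width: 0.601
grasp_force: 0.0
```

View pics/c9.png

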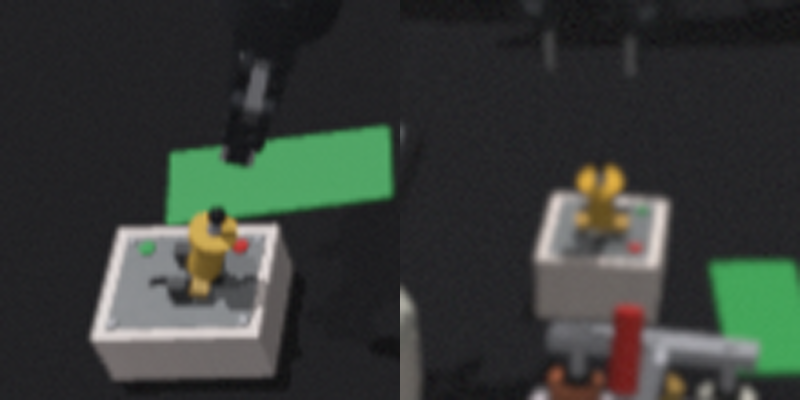

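The lever is off at the red spot with the collar down. All 14 views are used, so from here on I check by numbers only. Next is opening the clamp by pushing the handle from its -y side.

```bash
python3 -m inch '[[[0,0,-0.04],[0,0.127,0],0],[[0,0,-0.02],[0,0.127,0],0],[[0,0,0],[0,0.126,0],0],[[0,0,0],[0,0,0.07],0],[[0,0,0],[0,0,0],0],[[0,0,0],[0,0,0],0]]'
python3 aim.py .5563 .0343 .18 -6
```

```text
time: 56.8
tool_pos: [0.6018, -0.184, 0.3009]
tool_rot: [-0.002, 0.743, 0.669, -0.001]
contact_force: [-0.0, 0.4, 0.2]
gripper_width: -0.001
grasp_force: 0.0
t 56.8 pos [ 0.6018 -0.184   0.3009] yaw -6.0 tilt z [-0.003  0.001 -1.   ] w -0.0 gf 0.0
turn z rad -0.0 shift mm [212.2 -67.6 121.3]
```

```bash
python3 -m inch '[[[0.042,-0.0135,0],[0,0,0],0],[[0.042,-0.0135,0],[0,0,0],0],[[0.042,-0.0135,0],[0,0,0],0],[[0.043,-0.0135,0],[0,0,0],0],[[0.043,-0.0135,0],[0,0,0],0],[[0,0,0.04],[0,0,0],0],[[0,0,0.04],[0,0,0],0],[[0,0,0.04],[0,0,0],0]]'
python3 -m inch '[[[0,0,0],[0,0,0],0],[[0,0,0],[0,0,0],0],[[0.008,0,0],[0,0,0],0],[[0.008,0,0],[0,0,0],0],[[0.005,0,0],[0,0,0],0],[[0,0,0],[0,0,0],0]]'
cat > yp.py <<'E'
from h import *
s=manip.state(); p=np.array(s["tool_pos"]); d=p-np.array([.5475,-.0502,0]); a=np.radians(-6)
print('t',round(s["time"],2),'press x,y,z mm',np.round([1000*(d[0]*np.cos(a)+d[1]*np.sin(a)),1000*(-d[0]*np.sin(a)+d[1]*np.cos(a)),1000*p[2]],1),'F',np.round(s["contact_force"],1))
E
python3 yp.py
```

```text
time: 57.6
tool_pos: [0.5571, 0.0351, 0.1812]
tool_rot: [0.0, 0.742, 0.67, -0.0]
contact_force: [0.1, -0.0, -0.7]
gripper_width: 0.002
grasp_force: 0.0
time: 58.2
tool_pos: [0.5611, 0.0553, 0.1849]
tool_rot: [0.001, 0.743, 0.669, 0.001]
contact_force: [0.6, -1.0, 0.2]
gripper_width: 0.003
grasp_force: 0.3
t 58.2 press x,y,z mm [  2.5 106.4 184.9] F [ 0.6 -1.   0.2]
```

```bash
python3 -m inch '[[[0.006,-0.002,0],[0,0,0],0],[[0.006,0,0],[0,0,0],0]]' | grep force
python3 -m inch '[[[0.006,0,0],[0,0,0],0],[[0.006,0,0],[0,0,0],0]]' | grep force
python3 -m inch '[[[0.006,0,0],[0,0,0],0],[[0.004,0,0],[0,0,0],0],[[0,0,0],[0,0,0],0]]' | grep force
python3 yp.py
python3 - <<'E'
from h import *
for c in("scene","side"):
  shot(c); print([(np.round(r["point"],3),round(r["score"],2)) for n in("handle_grip","clamp_arm") for r in manip.look_for(c,n)[:2]])
E
```

```text
contact_force: [0.7, -0.9, 0.9]
grasp_force: 0.7
contact_force: [-0.4, 0.4, 0.2]
grasp_force: 0.4
contact_force: [0.6, -1.0, -0.4]
grasp_force: 0.0
t 58.9 press x,y,z mm [ -0.5 140.4 182.9] F [ 0.6 -1.  -0.4]
[(array([0.57 , 0.102, 0.166]), 0.56), (array([ 0.56 , -0.034,  0.099]), 0.64)]
[(array([0.564, 0.116, 0.157]), 0.74), (array([ 0.553, -0.041,  0.091]), 0.94), (array([ 0.634, -0.233,  0.026]), 0.6)]
```

```bash
python3 -m inch '[[[0.008,0,-0.001],[0,0,0],0],[[0.008,0,-0.001],[0,0,0],0],[[0.008,0,-0.001],[0,0,0],0],[[0.0075,0,0],[0,0,0],0]]' | grep force
python3 -m inch '[[[0.0085,0,0.001],[0,0,0],0],[[0.0085,0,0.0016],[0,0,0],0],[[0.008,0,0.003],[0,0,0],0],[[0.008,0,0.0042],[0,0,0],0],[[0,0,0],[0,0,0],0]]' | grep force
python3 yp.py
python3 - <<'E'
from h import *
for c in("scene","side"):
  shot(c); print([(np.round(r["point"],3),round(r["score"],2)) for n in("handle_grip","clamp_arm") for r in manip.look_for(c,n)[:2]])
E
```

```text
contact_force: [-0.0, -4.5, -0.2]
grasp_force: 1.8
contact_force: [-0.1, -0.2, -0.1]
grasp_force: 0.0
t 60.1 press x,y,z mm [ -0.6 206.  176. ] F [-0.1 -0.2 -0.1]
[(array([0.566, 0.151, 0.136]), 0.57), (array([ 0.62 , -0.282,  0.061]), 0.16), (array([0.578, 0.028, 0.014]), 0.2)]
[(array([0.55 , 0.084, 0.011]), 0.55), (array([0.53 , 0.019, 0.195]), 0.56), (array([0.41 , 0.152, 0.018]), 0.5)]
```

```bash
python3 -m inch '[[[0.0075,0,0.005],[0,0,0],0],[[0.0074,0,0.0058],[0,0,0],0],[[0.0054,0,0.0073],[0,0,0],0],[[0,0,0],[0,0,0],0]]' | grep force
python3 yp.py
python3 -m inch '[[[0.002,0,0.003],[0,0,0],0],[[0,0,0],[0,0,0],0]]' | grep force
python3 -m inch '[[[0.001,0,0.003],[0,0,0],0],[[0,0,0],[0,0,0],0]]' | grep force
python3 yp.py
```

```text
contact_force: [-0.2, -1.9, 1.2]
grasp_force: 0.9
t 60.8 press x,y,z mm [ -0.3 225.  157.5] F [-0.2 -1.9  1.2]
contact_force: [-3.6, -5.5, 7.9]
grasp_force: 4.9
contact_force: [-9.3, -8.9, 18.4]
grasp_force: 10.5
t 61.2 press x,y,z mm [  0.4 226.1 156.1] F [-9.3 -8.9 18.4]
```

```bash
python3 -m inch '[[[0,0,-0.02],[0,0,0],0.7],[[0,0,-0.04],[0,0,0],0.7],[[0,0,-0.04],[0,0,0],0.7],[[0,0,-0.04],[0,0,0],0.7],[[0,0,-0.025],[0,0,0],0.7],[[0,0,0],[0,0,-0.149],0.7],[[0,0,0],[0,0,-0.149],0.7],[[0,0,0],[0,0,-0.149],0.7]]' | grep tool_pos
python3 -m inch '[[[0,0,0],[0,0,-0.149],0.7],[[0,0,0],[0,0,-0.149],0.7],[[0,0,0],[0,0,-0.149],0.7],[[0,0,0],[0,0,-0.149],0.7],[[0,0,0],[0,0,-0.149],0.7],[[0,0,0],[0,0,-0.149],0.7],[[0,0,0],[0,0,-0.149],0.7],[[0,0,0],[0,0,-0.081],0.7]]' | grep tool_pos
python3 -m inch '[[[0,0,0],[0,0,0],0.7],[[0,0,0],[0,0,0],0.7]]' | grep tool_pos
python3 - <<'E'
from h import *
for c in("scene","side"):
  shot(c); print([(np.round(r["point"],3),round(r["score"],2)) for n in("handle_grip","clamp_arm") for r in manip.look_for(c,n)[:2]])
E
python3 aim.py .611 -.056 .32 84
```

```text
tool_pos: [0.5708, 0.1767, 0.317]
tool_pos: [0.5707, 0.1767, 0.3166]
tool_pos: [0.5708, 0.1764, 0.3168]
[(array([0.568, 0.157, 0.118]), 0.6), (array([0.575, 0.095, 0.234]), 0.75), (array([ 0.604, -0.266,  0.112]), 0.71)]
[(array([ 0.608, -0.278,  0.054]), 0.6), (array([0.57 , 0.196, 0.129]), 0.53), (array([0.571, 0.102, 0.22 ]), 0.69), (array([0.56 , 0.096, 0.008]), 0.65)]
t 63.3 pos [0.5709 0.1762 0.317 ] yaw 83.9 tilt z [-0.  0. -1.] w 0.7 gf 0.0
turn z rad -0.001 shift mm [ -64.2 -226.7   -3. ]
```

The handle and arm readings match the initial open state. Next I'll check the pucks in the press.

```bash
python3 -m inch '[[[-0.011,-0.038,0],[0,0,0],0.7],[[-0.011,-0.038,0],[0,0,0],0.7],[[-0.011,-0.038,0],[0,0,0],0.7],[[-0.011,-0.038,0],[0,0,0],0.7],[[-0.011,-0.038,0],[0,0,0],0.7],[[-0.009,-0.037,-0.003],[0,0,0],0.7],[[0,0,0],[0,0,0],0.7],[[0,0,0],[0,0,0],0.7]]' | grep tool_pos
cat > pp.py <<'E'
from h import *
im,d,P=shot("wrist","ppw"); hsv=cv2.cvtColor(im,cv2.COLOR_RGB2HSV).astype(int); H,S,V=hsv[...,0],hsv[...,1],hsv[...,2]
h,w=H.shape; g=np.mgrid[0:h,0:w]; q=plane("wrist",np.stack([g[1],g[0]],-1).reshape(-1,2),.052).reshape(h,w,3)
for n,c in dict(white=(.4925,-.0445),brass=(.5475,-.0502),terra=(.6023,-.0565)).items():
    b=(abs(q[...,0]-c[0])<.027)&(abs(q[...,1]-c[1])<.03)&(V>60)
    m={'white':(S<60)&(V>170),'brass':(H>16)&(H<32)&(S>70),'terra':(H<14)&(S>70)}[n]
    zz=P[b&m][:,2]; blob("wrist",im,b&m,.052,n); print('  z med',np.median(zz).round(3))
E
python3 pp.py; python3 aim.py .6023 -.0565 .046 84
```

```text
tool_pos: [0.6106, -0.057, 0.32]
wrist white 1022 px [320.  67.] mean [492.8 -43.2] rect [492.9 -43. ] [40.2 39.7] 21.6
  z med 0.051
wrist brass 884 px [318. 114.] mean [544.8 -51.7] rect [545.1 -51.6] [39.7 39.3] 48.3
  z med 0.051
wrist terra 1154 px [320. 157.] mean [597.5 -54.5] rect [598.9 -55.3] [42.4 47.6] 84.8
  z med 0.051
t 64.2 pos [ 0.6105 -0.0561  0.32  ] yaw 83.9 tilt z [-0.     0.001 -1.   ] w 0.7 gf 0.0
turn z rad -0.001 shift mm [  8.1  -1.5 274. ]
```

```bash
python3 -m inch '[[[0.009,-0.0005,0.04],[0,0,0],0.7],[[0,0,0.045],[0,0,0],0.7],[[0,0,0.045],[0,0,0],0.7],[[0,0,0.045],[0,0,0],0.7],[[0,0,0.045],[0,0,0],0.7],[[0,0,0.03],[0,0,0],0.7],[[0,0,0.015],[0,0,0],0.7],[[0,0,0.008],[0,0,0],0.7]]' | grep tool_pos
python3 -m inch '[[[0,0,0],[0,0,0],0.7],[[0,0,0],[0,0,0],0.2],[[0,0,0],[0,0,0],0.2],[[0,0,0],[0,0,0],0.2],[[0,0,0],[0,0,0],0.2],[[0,0,0],[0,0,0],0.2],[[0,0,0],[0,0,0],0.2]]'
python3 -m inch '[[[0,0,-0.015],[0,0,0],0.2],[[0,0,-0.03],[0,0,0],0.2],[[0,0,-0.04],[0,0,0],0.2],[[0,0,-0.04],[0,0,0],0.2],[[0,0,-0.04],[0,0,0],0.2],[[0,0,-0.03],[0,0,0],0.2],[[0,0,0],[0,0,0.138],0.2],[[0,0,0],[0,0,0.138],0.2]]' | grep grip
python3 -m inch '[[[0,0,0],[0,0,0.138],0.2],[[0,0,0],[0,0,0.138],0.2],[[0,0,0],[0,0,0.138],0.2],[[0,0,0],[0,0,0.138],0.2],[[0,0,0],[0,0,0.138],0.2],[[0,0,0],[0,0,0.138],0.2],[[0,0,0],[0,0,0.138],0.2],[[0,0,0],[0,0,0.137],0.2]]' | grep grip
python3 -m inch '[[[0,0,0],[0,0,0],0.2],[[0,0,0],[0,0,0],0.2]]' | grep grasp
python3 aim.py .4652 -.3038 .04 5
```

```text
tool_pos: [0.6009, -0.0547, 0.0457]
time: 65.65
tool_pos: [0.6035, -0.0563, 0.0498]
tool_rot: [0.002, 0.053, 0.999, -0.0]
contact_force: [-0.9, 0.2, 6.2]
gripper_width: 0.45
grasp_force: 60.7
gripper_width: 0.45
gripper_width: 0.45
grasp_force: 60.3
t 67.5 pos [ 0.6013 -0.0559  0.2425] yaw 5.1 tilt z [ 0. -0. -1.] w 0.45 gf 60.3
turn z rad 0.001 shift mm [-235.  -157.3  202.5]
```

```bash
python3 -m inch '[[[-0.0336,-0.0225,0],[0,0,0],0.2],[[-0.0336,-0.0225,0],[0,0,0],0.2],[[-0.0336,-0.0225,0],[0,0,0],0.2],[[-0.0336,-0.0225,0],[0,0,0],0.2],[[-0.0336,-0.0225,0],[0,0,0],0.2],[[-0.0336,-0.0225,0],[0,0,0],0.2],[[-0.0334,-0.0223,0],[0,0,0],0.2],[[0,0,0],[0,0,0],0.2]]' | grep grip
python3 -m inch '[[[0,0,0.04],[0,0,0],0.2],[[0,0,0.045],[0,0,0],0.2],[[0,0,0.045],[0,0,0],0.2],[[0,0,0.03],[0,0,0],0.2],[[0,0,0],[0,0,0],0.2],[[0,0,0],[0,0,0],0.2]]'
python3 aim.py .4652 -.3038 .04 5
```

```text
gripper_width: 0.449
time: 68.85
tool_pos: [0.4654, -0.3032, 0.0825]
tool_rot: [-0.0, 0.676, 0.737, 0.0]
contact_force: [-0.4, -0.9, -0.1]
gripper_width: 0.45
grasp_force: 60.5
t 68.8 pos [ 0.4654 -0.3032  0.0825] yaw 5.0 tilt z [-0.  0. -1.] w 0.45 gf 60.5
turn z rad 0.0 shift mm [-0.6 -0.3 42.5]
```

```bash
python3 -m inch '[[[0,0,0.02],[0,0,0],0.2],[[0,0,0.012],[0,0,0],0.2],[[0,0,0.007],[0,0,0],0.2],[[0,0,0.004],[0,0,0],0.2],[[0,0,0],[0,0,0],0.2]]' | grep -E "pos|contact"
python3 -m inch '[[[0,0,0.001],[0,0,0],0.2],[[0,0,0],[0,0,0],0.2]]' | grep -E "pos|contact"
```

```text
tool_pos: [0.466, -0.3042, 0.0418]
contact_force: [-2.8, 3.1, 8.6]
tool_pos: [0.4661, -0.3042, 0.0418]
contact_force: [-5.2, 5.1, 14.7]
```

```bash
python3 -m inch '[[[0,0,-0.002],[0,0,0],0.2],[[0,0,0],[0,0,0],0.7],[[0,0,0],[0,0,0],0.7],[[0,0,0],[0,0,0],0.7],[[0,0,-0.015],[0,0,0],0.7],[[0,0,-0.03],[0,0,0],0.7],[[0,0,-0.045],[0,0,0],0.7],[[0,0,-0.045],[0,0,0],0.7]]' | grep pos
python3 -m inch '[[[0,0,-0.045],[0,0,0],0.7],[[0,0,-0.025],[0,0,0],0.7],[[0,0,0],[0,0,-0.138],0.7],[[0,0,0],[0,0,-0.138],0.7],[[0,0,0],[0,0,-0.138],0.7],[[0,0,0],[0,0,-0.138],0.7],[[0,0,0],[0,0,-0.138],0.7],[[0,0,0],[0,0,-0.138],0.7]]' | grep pos
python3 -m inch '[[[0,0,0],[0,0,-0.138],0.7],[[0,0,0],[0,0,-0.138],0.7],[[0,0,0],[0,0,-0.138],0.7],[[0,0,0],[0,0,-0.137],0.7],[[0,0,0],[0,0,0],0.7],[[0,0,0],[0,0,0],0.7]]' | grep pos
python3 - <<'E'
from h import *
im,d,P=shot("side"); hsv=cv2.cvtColor(im,cv2.COLOR_RGB2HSV).astype(int); H,S,V=hsv[...,0],hsv[...,1],hsv[...,2]
h,w=H.shape; g=np.mgrid[0:h,0:w]; q=plane("side",np.stack([g[1],g[0]],-1).reshape(-1,2),.044).reshape(h,w,3)
b=(abs(q[...,0]-.4652)<.05)&(abs(q[...,1]+.3038)<.05)
blob("side",im,b&(H<14)&(S>90)&(V>60),.044,'terra')
E
python3 aim.py .546 -.051 .2 84
```

```text
tool_pos: [0.4646, -0.3032, 0.1768]
tool_pos: [0.465, -0.3035, 0.2461]
tool_pos: [0.465, -0.3036, 0.2458]
side terra 116 px [349. 151.] mean [ 467.5 -296.5] rect [ 467.1 -293.9] [80.  41.5] 89.8
t 71.8 pos [ 0.465  -0.3036  0.2456] yaw 83.8 tilt z [ 0. -0. -1.] w 0.7 gf 0.0
turn z rad -0.003 shift mm [-54.1 259.7  45.5]
```

```bash
python3 -m inch '[[[-0.009,0.0433,0],[0,0,0],0.7],[[-0.009,0.0433,0],[0,0,0],0.7],[[-0.009,0.0433,0],[0,0,0],0.7],[[-0.009,0.0433,0],[0,0,0],0.7],[[-0.009,0.0433,0],[0,0,0],0.7],[[-0.009,0.0433,0],[0,0,-0.003],0.7],[[0,0,0.045],[0,0,0],0.7],[[0,0,0.045],[0,0,0],0.7]]' | grep pos
python3 -m inch '[[[0,0,0.045],[0,0,0],0.7],[[0,0,0],[0,0,0],0.7],[[0,0,0],[0,0,0],0.7]]' | grep pos
python3 aim.py .546 -.051 .046 84
```

```text
tool_pos: [0.5481, -0.0496, 0.1565]
tool_pos: [0.546, -0.0509, 0.1102]
t 72.9 pos [ 0.546  -0.0509  0.1102] yaw 84.1 tilt z [-0.001  0.    -1.   ] w 0.7 gf 0.0
turn z rad 0.001 shift mm [-0.1 -0.1 64.2]
```

```bash
python3 -m inch '[[[0,0,0.03],[0,0,0],0.7],[[0,0,0.02],[0,0,0],0.7],[[0,0,0.014],[0,0,0],0.7],[[0,0,0],[0,0,0],0.7],[[0,0,0],[0,0,0],0.2],[[0,0,0],[0,0,0],0.2],[[0,0,0],[0,0,0],0.2],[[0,0,0],[0,0,0],0.2]]' | grep pos
python3 -m inch '[[[0,0,0],[0,0,0],0.2],[[0,0,0],[0,0,0],0.2],[[0,0,-0.015],[0,0,0],0.2],[[0,0,-0.03],[0,0,0],0.2],[[0,0,-0.045],[0,0,0],0.2],[[0,0,-0.045],[0,0,0],0.2],[[0,0,-0.045],[0,0,0],0.2],[[0,0,-0.02],[0,0,0],0.2]]' | grep -E "pos|gr"
python3 -m inch '[[[0,0,0],[0,0,0.138],0.2],[[0,0,0],[0,0,0.138],0.2],[[0,0,0],[0,0,0.138],0.2],[[0,0,0],[0,0,0.138],0.2],[[0,0,0],[0,0,0.138],0.2],[[0,0,0],[0,0,0.138],0.2],[[0,0,0],[0,0,0.138],0.2],[[0,0,0],[0,0,0.138],0.2]]' | grep grip
python3 -m inch '[[[0,0,0],[0,0,0.138],0.2],[[0,0,0],[0,0,0.137],0.2],[[0,0,0],[0,0,0],0.2],[[0,0,0],[0,0,0],0.2]]' | grep grasp
python3 aim.py .460 -.249 .042 5
```

```text
tool_pos: [0.5481, -0.0514, 0.0487]
tool_pos: [0.5475, -0.0511, 0.2525]
gripper_width: 0.447
grasp_force: 61.0
gripper_width: 0.445
grasp_force: 61.0
t 75.7 pos [ 0.5458 -0.0508  0.2463] yaw 5.3 tilt z [-0.  0. -1.] w 0.45 gf 61.0
turn z rad 0.005 shift mm [-189.9 -102.7  204.4]
```

```bash
python3 -m inch '[[[-0.038,-0.0205,0],[0,0,0.005],0.2],[[-0.038,-0.0205,0],[0,0,0],0.2],[[-0.038,-0.0205,0],[0,0,0],0.2],[[-0.038,-0.0205,0],[0,0,0],0.2],[[-0.038,-0.0205,0],[0,0,0],0.2],[[0,0,0],[0,0,0],0.2],[[0,0,0],[0,0,0],0.2]]' | grep grip
python3 aim.py .460 -.249 .042 5
python3 -m inch '[[[0,0,0.04],[0,0,0],0.2],[[0,0,0.045],[0,0,0],0.2],[[0,0,0.045],[0,0,0],0.2],[[0,0,0.035],[0,0,0],0.2],[[0,0,0.02],[0,0,0],0.2],[[0,0,0.01],[0,0,0],0.2],[[0,0,0],[0,0,0],0.2],[[0,0,0],[0,0,0],0.2]]'
python3 aim.py .460 -.249 .042 5
```

```text
gripper_width: 0.45
t 76.4 pos [ 0.4597 -0.2495  0.2461] yaw 4.8 tilt z [ 0.     0.001 -1.   ] w 0.45 gf 61.1
turn z rad -0.004 shift mm [  0.3   0.3 204.1]
time: 77.2
tool_pos: [0.4613, -0.249, 0.0524]
tool_rot: [0.001, 0.676, 0.737, 0.0]
contact_force: [-0.2, 0.1, -1.8]
gripper_width: 0.453
grasp_force: 61.1
t 77.2 pos [ 0.4613 -0.249   0.0524] yaw 4.9 tilt z [ 0.002 -0.001 -1.   ] w 0.45 gf 61.1
turn z rad -0.002 shift mm [ 0.2 -1.3 10.4]
```

```bash
python3 -m inch '[[[0,0,0.005],[0,0,0],0.2],[[0,0,0.004],[0,0,0],0.2],[[0,0,0],[0,0,0],0.2]]' | grep -E "pos|contact"
python3 -m inch '[[[0,0,0.001],[0,0,0],0.2],[[0,0,0],[0,0,0],0.2]]' | grep -E "pos|contact"
python3 -m inch '[[[0,0,0.001],[0,0,0],0.2],[[0,0,0],[0,0,0],0.2]]' | grep -E "pos|contact"
```

```text
tool_pos: [0.4601, -0.2489, 0.0421]
contact_force: [0.0, 0.4, -1.8]
tool_pos: [0.4602, -0.249, 0.0411]
contact_force: [-0.4, -0.4, -1.8]
tool_pos: [0.4603, -0.2491, 0.0406]
contact_force: [-1.4, 0.9, 4.0]
```

Touchdown. Release it, then go and fetch the white one.

```bash
python3 -m inch '[[[0,0,0],[0,0,0],0.7],[[0,0,0],[0,0,0],0.7],[[0,0,0],[0,0,0],0.7],[[0,0,-0.015],[0,0,0],0.7],[[0,0,-0.03],[0,0,0],0.7],[[0,0,-0.045],[0,0,0],0.7],[[0,0,-0.045],[0,0,0],0.7],[[0,0,-0.045],[0,0,0],0.7]]' | grep pos
python3 -m inch '[[[0,0,-0.025],[0,0,0],0.7],[[0,0,0],[0,0,-0.138],0.7],[[0,0,0],[0,0,-0.138],0.7],[[0,0,0],[0,0,-0.138],0.7],[[0,0,0],[0,0,-0.138],0.7],[[0,0,0],[0,0,-0.138],0.7],[[0,0,0],[0,0,-0.138],0.7],[[0,0,0],[0,0,-0.138],0.7]]' | grep pos
python3 -m inch '[[[0,0,0],[0,0,-0.138],0.7],[[0,0,0],[0,0,-0.138],0.7],[[0,0,0],[0,0,-0.137],0.7],[[0,0,0],[0,0,0],0.7],[[0,0,0],[0,0,0],0.7]]' | grep pos
python3 aim.py .4925 -.044 .11 84
```

```text
tool_pos: [0.46, -0.2488, 0.223]
tool_pos: [0.4602, -0.2489, 0.2463]
tool_pos: [0.4602, -0.249, 0.2459]
t 80.0 pos [ 0.4602 -0.249   0.2459] yaw 83.7 tilt z [ 0.001 -0.001 -1.   ] w 0.7 gf 0.0
turn z rad -0.006 shift mm [-10.6 207.3 135.8]
```

```bash
python3 -m inch '[[[-0.002,0.0415,0],[0,0,-0.006],0.7],[[-0.002,0.0415,0],[0,0,0],0.7],[[-0.002,0.0415,0],[0,0,0],0.7],[[-0.002,0.0415,0],[0,0,0],0.7],[[-0.0026,0.0413,0],[0,0,0],0.7],[[0,0,0.045],[0,0,0],0.7],[[0,0,0.045],[0,0,0],0.7],[[0,0,0.045],[0,0,0],0.7]]' | grep pos
python3 -m inch '[[[0,0,0],[0,0,0],0.7],[[0,0,0],[0,0,0],0.7]]' | grep pos
python3 - <<'E'
from h import *
im,d,P=shot("scene"); hsv=cv2.cvtColor(im,cv2.COLOR_RGB2HSV).astype(int); H,S,V=hsv[...,0],hsv[...,1],hsv[...,2]
h,w=H.shape; g=np.mgrid[0:h,0:w]; q=plane("scene",np.stack([g[1],g[0]],-1).reshape(-1,2),.044).reshape(h,w,3)
b=(abs(q[...,0]-.46)<.06)&(abs(q[...,1]+.26)<.1)
blob("scene",im,b&(H<14)&(S>90)&(V>60),.044,'terra')
blob("scene",im,b&(H>14)&(H<30)&(S>90)&(V>80),.044,'brass')
E
python3 aim.py .4925 -.044 .046 84
```

```text
tool_pos: [0.4925, -0.0433, 0.1096]
tool_pos: [0.4919, -0.0438, 0.1104]
scene terra 226 px [186. 195.] mean [ 478.3 -299.3] rect [ 479.3 -300.3] [74.2 38.4] 16.2
scene brass 221 px [206. 193.] mean [ 473.5 -241.8] rect [ 474.5 -242.8] [72.  37.9] 13.8
t 81.0 pos [ 0.4934 -0.0442  0.1124] yaw 84.1 tilt z [ 0.003 -0.001 -1.   ] w 0.7 gf 0.0
turn z rad 0.002 shift mm [ 1.1  0.2 66.4]
```

```bash
python3 -m inch '[[[0,0,0.03],[0,0,0],0.7],[[0,0,0.02],[0,0,0],0.7],[[0,0,0.014],[0,0,0],0.7],[[0,0,0],[0,0,0],0.7],[[0,0,0],[0,0,0],0.2],[[0,0,0],[0,0,0],0.2],[[0,0,0],[0,0,0],0.2],[[0,0,0],[0,0,0],0.2]]' | grep pos
python3 -m inch '[[[0,0,0],[0,0,0],0.2],[[0,0,0],[0,0,0],0.2],[[0,0,-0.015],[0,0,0],0.2],[[0,0,-0.03],[0,0,0],0.2],[[0,0,-0.045],[0,0,0],0.2],[[0,0,-0.045],[0,0,0],0.2],[[0,0,-0.045],[0,0,0],0.2],[[0,0,-0.02],[0,0,0],0.2]]' | grep -E "pos|gr"
python3 -m inch '[[[0,0,0],[0,0,0.138],0.2],[[0,0,0],[0,0,0.138],0.2],[[0,0,0],[0,0,0.138],0.2],[[0,0,0],[0,0,0.138],0.2],[[0,0,0],[0,0,0.138],0.2],[[0,0,0],[0,0,0.138],0.2],[[0,0,0],[0,0,0.138],0.2],[[0,0,0],[0,0,0.138],0.2]]' | grep grip
python3 -m inch '[[[0,0,0],[0,0,0.138],0.2],[[0,0,0],[0,0,0.137],0.2],[[0,0,0],[0,0,0],0.2],[[0,0,0],[0,0,0],0.2]]' | grep grasp
python3 aim.py .4548 -.1942 .052 5
```

```text
tool_pos: [0.4939, -0.0443, 0.0483]
tool_pos: [0.4936, -0.0441, 0.2517]
gripper_width: 0.447
grasp_force: 60.4
gripper_width: 0.45
grasp_force: 60.4
t 83.8 pos [ 0.4918 -0.0438  0.246 ] yaw 5.3 tilt z [-0.  0. -1.] w 0.45 gf 60.4
turn z rad 0.006 shift mm [-146.6  -50.   194. ]
```

```bash
python3 -m inch '[[[-0.037,-0.0125,0],[0,0,0.006],0.2],[[-0.037,-0.0125,0],[0,0,0],0.2],[[-0.037,-0.0125,0],[0,0,0],0.2],[[-0.0356,-0.0125,0],[0,0,0],0.2],[[0,0,0],[0,0,0],0.2],[[0,0,0],[0,0,0],0.2]]' | grep grip
python3 -m inch '[[[0,0,0.04],[0,0,0],0.2],[[0,0,0.045],[0,0,0],0.2],[[0,0,0.045],[0,0,0],0.2],[[0,0,0.035],[0,0,0],0.2],[[0,0,0.02],[0,0,0],0.2],[[0,0,0.01],[0,0,0],0.2],[[0,0,0],[0,0,0],0.2],[[0,0,0],[0,0,0],0.2]]'
python3 aim.py .4548 -.1942 .042 5
python3 -m inch '[[[0,0,0.005],[0,0,0],0.2],[[0,0,0.003],[0,0,0],0.2],[[0,0,0],[0,0,0],0.2]]' | grep -E "pos|contact"
python3 -m inch '[[[0,0,0.001],[0,0,0],0.2],[[0,0,0],[0,0,0],0.2]]' | grep -E "pos|contact"
```

```text
gripper_width: 0.453
time: 85.25
tool_pos: [0.4558, -0.1942, 0.0523]
tool_rot: [0.001, 0.676, 0.737, 0.0]
contact_force: [0.8, -0.1, -1.7]
gripper_width: 0.444
grasp_force: 60.5
t 85.2 pos [ 0.4558 -0.1942  0.0523] yaw 4.9 tilt z [ 0.002 -0.001 -1.   ] w 0.44 gf 60.5
turn z rad -0.002 shift mm [ 0.1 -1.  10.3]
tool_pos: [0.4548, -0.1942, 0.0432]
contact_force: [-0.6, -0.4, -2.2]
tool_pos: [0.4547, -0.1942, 0.0421]
contact_force: [0.3, 0.1, -0.7]
```

```bash
python3 -m inch '[[[0,0,0.001],[0,0,0],0.2],[[0,0,0],[0,0,0],0.2]]' | grep -E "pos|contact"
python3 -m inch '[[[0,0,0.0005],[0,0,0],0.2],[[0,0,0],[0,0,0],0.2]]' | grep -E "pos|contact"
python3 -m inch '[[[0,0,0],[0,0,0],0.7],[[0,0,0],[0,0,0],0.7],[[0,0,0],[0,0,0],0.7],[[0,0,-0.015],[0,0,0],0.7],[[0,0,-0.03],[0,0,0],0.7],[[0,0,-0.045],[0,0,0],0.7],[[0,0,-0.045],[0,0,0],0.7],[[0,0,-0.045],[0,0,0],0.7]]' | grep pos
python3 -m inch '[[[-0.045,0,-0.015],[0,0,0],0.7],[[-0.045,0,-0.015],[0,0,0],0.7],[[-0.045,0,0],[0,0,0],0.7],[[-0.045,0,0],[0,0,0],0.7],[[0,0,0],[0,0,0],0.7],[[0,0,0],[0,0,0],0.7],[[0,0,0],[0,0,0],0.7]]' | grep pos
python3 - <<'E'
from h import *
im,d,P=shot("wrist","fin"); hsv=cv2.cvtColor(im,cv2.COLOR_RGB2HSV).astype(int); H,S,V=hsv[...,0],hsv[...,1],hsv[...,2]
h,w=H.shape; g=np.mgrid[0:h,0:w]; q=plane("wrist",np.stack([g[1],g[0]],-1).reshape(-1,2),.044).reshape(h,w,3)
for n,c in dict(terra=(.4652,-.3038),brass=(.46,-.249),white=(.4548,-.1942)).items():
    b=(abs(q[...,0]-c[0])<.03)&(abs(q[...,1]-c[1])<.03)&(V>50)
    m={'white':(S<60)&(V>100),'brass':(H>14)&(H<32)&(S>70),'terra':(H<14)&(S>70)}[n]
    blob("wrist",im,b&m&(abs(P[...,2]-.044)<.008),.044,n); print(' z',np.median(P[b&m][:,2]).round(3))
blob("wrist",im,(H>45)&(H<80)&(S>120)&(abs(q[...,0]-.46)<.1),.004,'tout')
for c in("scene","side"):
  shot(c)
  print(c,[(n,[(np.round(r["point"],3).tolist(),round(r["score"],2)) for r in manip.look_for(c,n)[:2]]) for n in("handle_grip","clamp_arm","collar_grip","plaster_core","wash_bottle","beaker","weight","screwdriver")])
E
```

```text
tool_pos: [0.4547, -0.1942, 0.041]
contact_force: [0.5, -0.0, -1.2]
tool_pos: [0.4547, -0.1942, 0.0405]
contact_force: [0.1, -0.2, -0.9]
tool_pos: [0.4545, -0.194, 0.2224]
tool_pos: [0.4698, -0.3728, 0.2504]
wrist terra 337 px [329. 122.] mean [ 472.9 -312.7] rect [ 473.  -312.1] [23.4 19.6] 18.6
 z 0.043
wrist brass 713 px [329.  44.] mean [ 466.  -240.9] rect [ 467.1 -240.8] [20.1 39.2] 39.6
 z 0.044
wrist white 376 px [320.   5.] mean [ 455.3 -208.9] rect [ 455.4 -209.9] [34.3 10.5] 4.9
 z 0.039
wrist tout 1271 px [345.  33.] mean [ 482.9 -221.6] rect [ 473.4 -230.5] [41.6 77.6] 5.7
scene [('handle_grip', [([0.569, 0.156, 0.118], 0.63)]), ('clamp_arm', [([0.572, 0.095, 0.237], 0.6)]), ('collar_grip', [([0.607, -0.269, 0.11], 0.55)]), ('plaster_core', [([0.616, 0.309, 0.067], 0.89), ([0.572, 0.163, 0.115], 0.23)]), ('wash_bottle', [([0.771, -0.08, 0.086], 0.94)]), ('beaker', [([0.733, 0.079, 0.052], 0.93)]), ('weight', [([0.627, 0.432, 0.033], 0.66), ([0.381, -0.117, 0.031], 0.52)]), ('screwdriver', [([0.417, 0.141, 0.024], 0.5)])]
side [('handle_grip', [([0.57, 0.199, 0.131], 0.54)]), ('clamp_arm', [([0.574, 0.101, 0.218], 0.71), ([0.56, 0.099, 0.011], 0.51)]), ('collar_grip', [([0.602, -0.261, 0.098], 0.6)]), ('plaster_core', [([0.602, 0.332, 0.056], 0.97), ([0.57, 0.099, 0.221], 0.37)]), ('wash_bottle', [([0.751, -0.069, 0.071], 0.77), ([0.6, -0.256, 0.107], 0.42)]), ('beaker', [([0.74, 0.1, 0.056], 0.61)]), ('weight', [([0.37, -0.106, 0.022], 0.6), ([0.617, 0.45, 0.03], 0.47)]), ('screwdriver', [([0.41, 0.156, 0.02], 0.93), ([0.561, 0.092, 0.008], 0.66)])]
```

Run:
```python
from h import *
for c in("scene","side"):
    im,d,P=shot(c)
    for n,k in dict(terra=(.4652,-.3038),brass=(.46,-.249),white=(.4548,-.1942)).items():
        m=(np.hypot(P[...,0]-k[0],P[...,1]-k[1])<.035)&(P[...,2]>.038)&(P[...,2]<.06)&(d>0)
        q=P[m]; print(c,n,len(q),q.mean(0).round(4),'spread',np.ptp(q[:,:2],axis=0).round(3),im[m].mean(0).round())
```

```text
scene terra 130 [ 0.468  -0.3037  0.0447] spread [0.043 0.039] [154.  97.  73.]
scene brass 135 [ 0.4616 -0.246   0.0438] spread [0.041 0.041] [149. 126.  78.]
scene white 132 [ 0.4562 -0.1944  0.0438] spread [0.042 0.054] [140. 139. 133.]
side terra 63 [ 0.4667 -0.3017  0.0419] spread [0.035 0.042] [147.  87.  63.]
side brass 66 [ 0.4594 -0.2443  0.0421] spread [0.037 0.057] [146. 121.  74.]
side white 81 [ 0.4551 -0.1938  0.0416] spread [0.038 0.056] [129. 130. 118.]
```

All three stand upright on the green tray with their tops at about 44 mm. The clamp is open, the lever is off, and the bystanders I re-checked (five of the seven) read where they were. I'm handing in.

```bash
python3 -c "
from plant import manip; print(manip.job_done())"
```

```text
the job is handed in; nothing more can be done
None
```

I pressed all three specimens, ran the heater for about 9 s with the clamp shut and the collar down for about 7 s of that, switched it off, swung the clamp back open, stood all three upright on the green tray, and handed the job in at about 88 s; no verdict came back, and I did not re-check the tape roll or mouse.

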